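# Bush the drive block and offer up the joint plate

## Task

Get the leg's drive block ready for its joint plate: set the short spacer bush on the bare stud of the block's raised row and the long one on the bare stud of the low row, each fully down so that all four bush tops come level, and leave the middle-length bush and the two fitted bushes where they are. Then pick up the joint plate by its lug, bring it across without touching the rack of upright shafts, and hold it level and still about 15 mm above the stud tips, every hole right over its stud and the plate touching neither block nor bushes, ready for the fitter to guide it down. The job ends there: finish while still holding the plate, do not lower it or let it go.

Things in the scene. Friction and masses are not known exactly. Their poses are not given: they have to be found in the camera images.
- bush_short_c (a point): centre (half-way up, 14 mm above its foot) of the loose SHORT spacer bush: plain steel tube, 28 mm outside diameter, 17 mm bore, 28 mm long, about 85 g, standing upright on the bench; own z is its axis
- bush_long_c (a point): centre (26 mm above its foot) of the loose LONG spacer bush: the same tube, 52 mm long, about 160 g, standing upright on the bench
- bush_mid_c (a point): centre of a middle-length bush, 40 mm long, same tube: a spare that belongs elsewhere, to be left alone. Short, long and middle bush stand on the robot's side of the rack and plate in any order, 60 mm or more apart
- fit_short_c (a point): centre of the short bush (28 mm long) already fitted on the other stud of the raised row
- fit_long_c (a point): centre of the long bush (52 mm long) already fitted on the other stud of the low row
- block: drive-end block, bolted down: stepped grey casting 124 x 150 mm on a dark foot plate 144 x 170 x 8 mm. Origin: centre of its underside, on the bench; x points from the raised half (x negative, floor 48 mm above the bench) to the low half (floor 24 mm up), y along the rows. Tops above the bench: two gears mid low half 41 mm, bearing cap mid raised half 56 mm
- seat_raised (a point): foot of the bare stud of the raised row, on its axis, on the floor that the bush sits on (48 mm above the bench; a 0.8 mm shim washer seen there has no thickness to feel)
- seat_low (a point): foot of the bare stud of the low row, on its axis, on the floor that the bush sits on (24 mm above the bench; a shim washer likewise)
- stud_tips (a point): midway between the four studs at the height of their tips, 92 mm above the bench; axes as the block's. Studs: steel, 12 mm diameter, coned tips, at x -42 (raised row) and +42 mm (low row), y -55 and +55 mm. In each row one stud (either one) is bare, the other has its bush on. A bush slips over with 2.5 mm play all round; all bush tops come to 76 mm above the bench
- plate_lug (a point): joint plate: aluminium 114 (its x) x 140 (its y) x 10 mm, 18 mm holes at x +-42, y +-55 mm, about 0.6 kg, flat on the bench. The upright lug at its middle, 20 mm thick along x, 60 wide along y, has a rounded top 72 mm above the underside. This point: inside the lug, mid-plane, 44 mm above the underside, a good grip. Axes: the plate's, z up; it fits either way round
- rack: fixed rack of four upright steel shafts, standing between the plate and the block: white foot 240 (its x) x 60 x 30 mm, one row of 25 mm shafts along its x at -87, -29, +29 and +87 mm, their tops 150 mm above the bench. Origin: centre of its underside
There are look-alikes about, which are no part of the job. What is shaped like the part that bears bush_long_c but orange or purple is not meant.

How it is judged (in metres and radians):
On the way:
1. the short bush stands fully down on the bare raised stud and the long bush on the bare low stud, both let go (horizontal distance between bush_short_c and seat_raised below 0.005 m and z of bush_short_c in the frame of seat_raised between 0.011 and 0.017 m and horizontal distance between bush_long_c and seat_low below 0.005 m and z of bush_long_c in the frame of seat_low between 0.023 and 0.029 m and contact force between the fingers and bush_short below 0.1 N and contact force between the fingers and bush_long below 0.1 N), for 0.2 s.
At the end, for the whole second after the job is handed in: Both bushes fully down (5 mm sideways, 3 mm height). Plate held in the fingers, still, level within 0.07 rad, centred within 6 mm, turned within 0.08 rad of the block (either way round), underside 5 to 26 mm above the stud tips, touching neither block, bushes nor rack (horizontal distance between bush_short_c and seat_raised below 0.005 m and z of bush_short_c in the frame of seat_raised between 0.011 and 0.017 m and horizontal distance between bush_long_c and seat_low below 0.005 m and z of bush_long_c in the frame of seat_low between 0.023 and 0.029 m and horizontal distance between plate_lug and stud_tips below 0.006 m and z of plate_lug in the frame of stud_tips between 0.049 and 0.07 m and angle between the x axis of plate_lug and the x axis of stud_tips, either way round below 0.08 rad and angle between plate_lug's own z axis and vertical below 0.07 rad and linear speed of plate below 0.02 m/s and contact force between the fingers and plate above 2 N and contact force between plate and block below 0.1 N and contact force between plate and rack below 0.1 N and contact force between plate and bush_short below 0.1 N and contact force between plate and bush_long below 0.1 N and contact force between plate and fit_short below 0.1 N and contact force between plate and fit_long below 0.1 N); the arm keeps its last pose, push and grip.
It fails at once if the rack of shafts was touched (more than 2 N) (contact force between rack and anything else above 2 N).
It fails at once if the middle-length bush was moved (more than 20 mm) (distance of bush_mid_c from where it was at the start of the episode above 0.02 m).
It fails at once if the fitted short bush was pulled off or shifted (more than 10 mm) (distance of fit_short_c from where it was at the start of the episode above 0.01 m).
It fails at once if the fitted long bush was pulled off or shifted (more than 10 mm) (distance of fit_long_c from where it was at the start of the episode above 0.01 m).
It also fails if it takes over 72 s, if anything falls off the work surface, if the arm or the gripper's body presses on something with over 40 N, if the wrist force passes 120 N, or if a joint passes its speed limit or range.

## Robot

A 7-joint arm with a two-finger parallel gripper is mounted at the origin on the work surface. World frame = base frame: x ahead of the robot, y to its left, z up, the work surface at z = 0. Lengths are in m, angles in degrees, forces in N, time in s.
With the tool pointing down it reaches from about 0.35 to 0.9 m from the base axis. Payload 8.1 kg.
Tool frame: the origin (TCP) lies at the very end of the fingers, on their centre line; the grasp point (between the pads) lies 19 mm behind it; z points along the fingers, y is the direction in which the jaws open and shut (so a half turn about z gives the same grasp; the last joint's range is limited). The gripper opens to 85 mm and grips with 20 to 120 N. Pads are 22 mm wide; open, the fingers measure 114 mm over their backs; the gripper's body (76 mm by 85 mm) begins 54 mm behind the grasp point. The pads swing forward as they close: fully open they stand 13 mm farther back than shut.
Start: joints at [57.72, 24.895, 1.432, 90.138, -0.665, 64.973, -4.303], TCP at [0.278, -0.56, 0.231] pointing down, gripper open.
Joint ranges: [-149.89, 149.89], [-25.12, 119.58], [-72.63, 75.52], [4.76, 147.25], [-75.54, 255.54], [6.69, 114.76], [-157.13, 157.13]. Speed limits (degrees/s): [127.2, 127.2, 172.46, 172.46, 180, 180, 180].

## Interface

Orientations are given as [roll, pitch, yaw] about the fixed x, y, z axes, in that order (R = Rz(yaw) Ry(pitch) Rx(roll)).
In Python, from workcell import manip, cams, finder gives the robot as it stands. The module is installed in compiled form; this text tells all that it offers.
- The arm moves only by the shell command python3 -m jog 'ROWS' [FORCE]. ROWS is JSON, one flat list of numbers, 5 for each row, row after row: the shift along the world's x, y, z in units of 40 mm (1.0 is 40 mm), then the turn about the world's z in units of 6 degrees (1.0 is 6 degrees), then the opening, from -1 (shut) to 1 (fully open). In form: [tx, ty, tz, spin, jaw, tx, ty, tz, spin, jaw, ...]. A call has 1 to 8 rows; each row shifts and turns the commanded pose from where the row before left it; what a row does not reach is not made up. A row lasts 1/12 s, in which the tool goes at most 41.7 mm and 7.16 degrees, less where a joint would pass 70% of its speed; a pose out of reach is approached as far as the arm can. A call is refused whole if a number of a shift passes 1 or a number of a turn 1, either way. A call with a gripper value outside its range is refused whole. The fingers move at their own pace and stop on an object; FORCE is the grip in N (left out, the last holds). Time passes only in rows, so rows that do not move let the fingers close. It gives the time, the measured TCP pose, the force and the opening at its end, in the units of the state.
- manip.sense(): the state, without advancing time (a new reading comes with each control period).
- cams.camera(name): name is "scene" or "side" or "wrist"; returns the picture (384x512x3 uint8, blue, green, red); there is no depth.
- cams.camera_params(name): a dict with "fx", "fy", "cx", "cy" (pixels), "R" (3x3) and "t" (3): a world point X has camera coordinates R X + t. Camera axes: x right, y down, z forward; pixel columns grow to the right and rows downward; lengths in m; the calibration is good to about 2 mm. A picture is of the moment at which its call begins: read the wrist's pose just before it. camera_params takes no time and is no camera call; for the wrist camera it gives the pose at the moment of the call.
- manip.sign_off(): hands the job in, once; it reports no verdict.
Trained networks look in the newest picture that a camera, given by its name, has taken for a name from the list of things; names that differ only in an ending like _2 or _b are one class to them, and where a whole thing is asked for, a point or a joint stands for the part that bears it (a point fixed in the world has none). Each returns a list of dicts, best first, with "confidence" (0 to 1); they miss things now and then, are a little off and sometimes report something else, mostly with a low value. They report only what shows in the picture. A call takes as long as a camera call. They do not tell look-alikes from the thing itself.
- finder.regions_of(camera, label): "mask" (384x512 bool, what is visible of it) and "centre" ([row, column] in pixels, amid what is visible of it).
The state is a dict: "t": time; "joints": joint angles; "joint_velocities": joint speeds; "tau": joint torques, N m; "position": TCP position; "tcp_rot": TCP orientation; "ft_force": force on the tool from outside, world axes, zero at the start; "ft_torque": the same for the moment, N m; "gripper_width": finger opening in m.
Only numpy, scipy, OpenCV 4.12 (cv2) and the standard library are available. Lean on these libraries where they do the work, as an engineer would, in place of code of your own. Each camera call takes 0.05 s, during which the arm holds its last target.

## Working session

There is one attempt and no reset: what is moved stays moved. The work goes in short steps, Python scripts to look and compute and a shell command to move; the robot and the scene stay as the last step left them, time stands still between calls to the robot, and variables do not carry over. Pictures are saved under pics/ and viewed, and the job is handed in when it is done.

```bash
ls; mkdir -p pics; python3 - <<'E'
from workcell import manip,cams,finder
import cv2,numpy as np
print(manip.sense())
for n in ["scene","side","wrist"]:
    p=cams.camera_params(n); im=cams.camera(n); cv2.imwrite(f"pics/{n}0.png",im)
    print(n,{k:np.round(v,3).tolist() for k,v in p.items()})
print(manip.sense()['t'])
E
```

```text
pics
{'t': 0.0, 'joints': array([57.71951632, 24.93867677,  1.42981679, 90.19051404, -0.66339607,
       64.97388676, -4.30422759]), 'joint_velocities': array([-0.01198679, -0.04648364,  0.04241822, -0.03763764,  0.06076485,
        0.01346344,  0.01293903]), 'tau': array([-2.67207024e-04, -6.70475793e+01,  1.02501389e+00, -3.16214240e+01,
        1.55631040e-02,  1.23828789e-02, -2.11924481e-05]), 'position': array([ 0.27763334, -0.55936534,  0.23049212]), 'tcp_rot': array([-1.79905662e+02,  9.28872818e-03,  2.63980724e+01]), 'ft_force': array([ 0.2925478 ,  0.03991939, -0.22523348]), 'ft_torque': array([0.02773193, 0.03948798, 0.03011956]), 'gripper_width': 0.08530760904940288}
scene {'fx': 366.961, 'fy': 366.961, 'cx': 254.679, 'cy': 188.599, 'R': [[0.146, 0.989, 0.014], [0.797, -0.11, -0.595], [-0.587, 0.098, -0.804]], 't': [-0.052, -0.353, 1.134]}
side {'fx': 403.829, 'fy': 403.829, 'cx': 261.383, 'cy': 192.242, 'R': [[0.654, -0.756, -0.003], [-0.39, -0.334, -0.858], [0.648, 0.563, -0.513]], 't': [-0.373, 0.265, 0.481]}
wrist {'fx': 266.747, 'fy': 266.747, 'cx': 256.916, 'cy': 190.004, 'R': [[0.444, -0.896, -0.002], [-0.861, -0.428, 0.275], [-0.247, -0.121, -0.961]], 't': [-0.624, -0.034, 0.379]}
0.15
```

View pics/scene0.png

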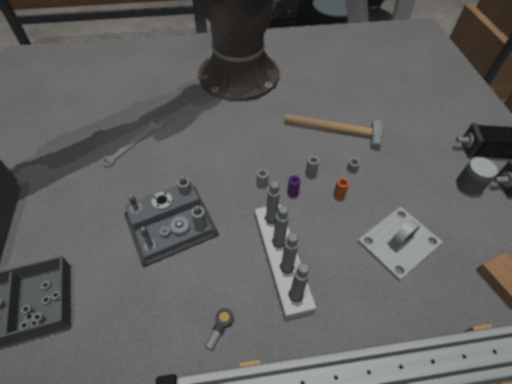

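View pics/side0.png

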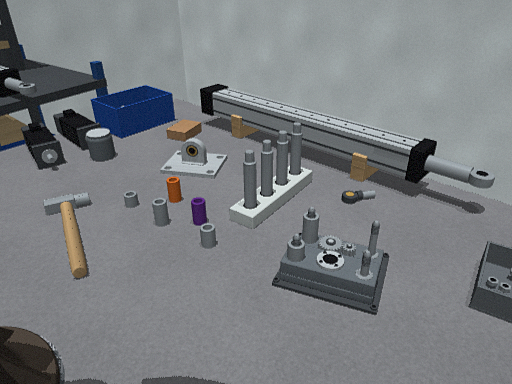

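View pics/wrist0.png

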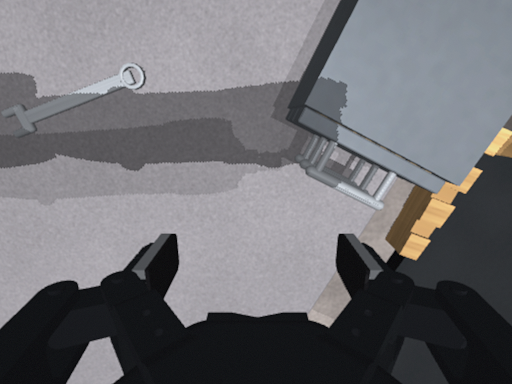

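```bash
cat > h.py <<'E'
from workcell import manip,cams,finder
import cv2,numpy as np
from scipy.optimize import least_squares,minimize
def proj(p,X):
    X=np.atleast_2d(X); c=X@np.array(p['R']).T+np.array(p['t'])
    return np.c_[p['fx']*c[:,0]/c[:,2]+p['cx'],p['fy']*c[:,1]/c[:,2]+p['cy']]
def tri(obs):
    A=[];b=[]
    for p,(u,v) in obs:
        R=np.array(p['R']);t=np.array(p['t'])
        for k,(f,c,x) in enumerate([(p['fx'],p['cx'],u),(p['fy'],p['cy'],v)]):
            a=(x-c)/f; A.append(R[k]-a*R[2]); b.append(a*t[2]-t[k])
    s=np.linalg.lstsq(np.array(A),np.array(b),rcond=None)
    return s[0],s[1]
def ray(p,uv,z):
    R=np.array(p['R']);t=np.array(p['t']);C=-R.T@t
    d=R.T@np.array([(uv[0]-p['cx'])/p['fx'],(uv[1]-p['cy'])/p['fy'],1]); return C+d*(z-C[2])/d[2]
E
python3 - <<'E'
from h import *
import pickle
out={}
names=["bush_short_c","bush_long_c","bush_mid_c","fit_short_c","fit_long_c","block","plate_lug","rack"]
for cam in ["scene","side"]:
    im=cams.camera(cam); vis=cv2.resize(im,(768,576))
    for n in names:
        r=finder.regions_of(cam,n)
        out[cam,n]=r
        print(cam,n,[(round(d['confidence'],2),np.round(d['centre']).tolist(),int(d['mask'].sum())) for d in r[:7]])
pickle.dump(out,open('det.pkl','wb'))
for c in ["scene","side"]:
    im=cv2.imread(f"pics/{c}0.png")
    x0,y0,x1,y1=(100,130,460,330) if c=="scene" else (100,110,420,320)
    cv2.imwrite(f"pics/{c}_crop.png",cv2.resize(im[y0:y1,x0:x1],None,fx=2.2,fy=2.2,interpolation=cv2.INTER_CUBIC))
E
```

```text
scene bush_short_c [(0.43, [167.0, 354.0], 164)]
scene bush_long_c [(0.79, [187.0, 339.0], 268), (0.65, [185.0, 295.0], 209), (0.64, [166.0, 314.0], 260)]
scene bush_mid_c [(0.73, [178.0, 262.0], 197)]
scene fit_short_c [(0.45, [183.0, 183.0], 166)]
scene fit_long_c [(0.52, [220.0, 195.0], 233)]
scene block [(0.9, [222.0, 164.0], 4578), (0.49, [164.0, 311.0], 220), (0.15, [256.0, 285.0], 4136)]
scene plate_lug [(0.87, [241.0, 398.0], 3212)]
scene rack [(0.73, [258.0, 282.0], 4017), (0.68, [246.0, 152.0], 46)]
side bush_short_c [(0.76, [200.0, 128.0], 215)]
side bush_long_c [(0.93, [214.0, 159.0], 435), (0.76, [189.0, 173.0], 311), (0.63, [209.0, 200.0], 355)]
side bush_mid_c [(0.67, [234.0, 209.0], 338)]
side fit_short_c [(0.55, [253.0, 295.0], 295)]
side fit_long_c [(0.9, [229.0, 310.0], 397), (0.54, [236.0, 209.0], 356)]
side block [(0.63, [273.0, 336.0], 6214)]
side plate_lug [(0.62, [164.0, 196.0], 1637)]
side rack [(0.94, [182.0, 269.0], 4229)]
```

View pics/scene_crop.png

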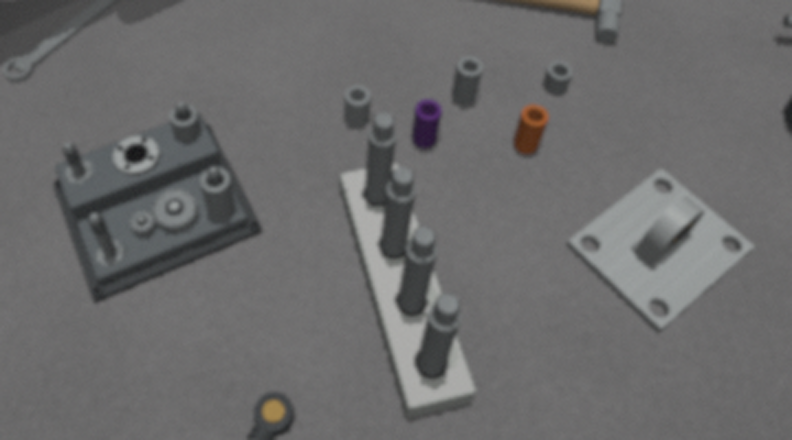

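View pics/side_crop.png

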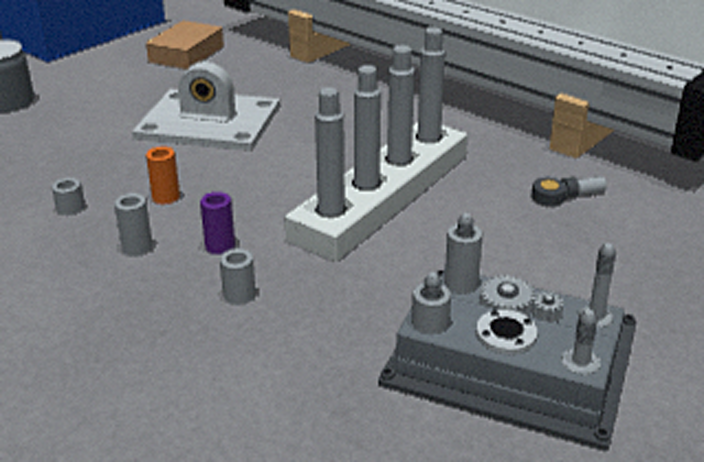

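```bash
cat >> h.py <<'E'
th=np.linspace(0,2*np.pi,24,endpoint=False)
def cyl(x,y,z0,z1,r=.014):
    c=np.c_[x+r*np.cos(th),y+r*np.sin(th)]
    return np.r_[np.c_[c,np.full(24,z0)],np.c_[c,np.full(24,z1)]]
S=8
def hullmask(p,X,shape=(384,512)):
    # antialiased hull coverage, cropped
    h=cv2.convexHull((proj(p,X)).astype(np.float32))
    m=np.zeros((shape[0]*4,shape[1]*4),np.uint8)
    cv2.fillPoly(m,[np.round((h+.5)*4*16-8).astype(np.int32)],255,shift=4)
    return cv2.resize(m,(shape[1],shape[0]),interpolation=cv2.INTER_AREA)/255.
def fitcyl(obs,x0,z0=0.,hfix=None):
    def cost(q):
        h=q[2] if hfix is None else hfix
        return sum(1-np.minimum(m,k).sum()/np.maximum(m,k).sum() for p,k in obs for m in [hullmask(p,cyl(q[0],q[1],z0,z0+h))])
    x0=np.array(x0)[:3 if hfix is None else 2]
    sim=np.vstack([x0]+[x0+np.eye(len(x0))[i]*.006 for i in range(len(x0))])
    r=minimize(cost,x0,method='Nelder-Mead',options=dict(initial_simplex=sim,xatol=1e-4,fatol=1e-4,maxiter=90))
    return r.x,r.fun
E
python3 - <<'E'
from h import *
import pickle
d=pickle.load(open('det.pkl','rb')); P={c:cams.camera_params(c) for c in ["scene","side"]}
for n,i,j in [("bush_short_c",0,0),("bush_long_c",2,0),("bush_mid_c",0,0),("fit_short_c",0,0),("fit_long_c",0,0)]:
    a=d["scene",n][i];b=d["side",n][j]
    X,res=tri([(P["scene"],a['centre'][::-1]),(P["side"],b['centre'][::-1])])
    print(n,X.round(4),res)
    if n.startswith('bush'):
        print('  fit',fitcyl([(P["scene"],a['mask']),(P["side"],b['mask'])],[X[0],X[1],.04]))
X,_=tri([(P["scene"],d["scene","plate_lug"][0]['centre'][::-1]),(P["side"],d["side","plate_lug"][0]['centre'][::-1])]);print('plate',X)
# crop coords -> stud tips (scale 2.2)
sc=lambda u,v:(u/2.2+100,v/2.2+130); sd=lambda u,v:(u/2.2+100,v/2.2+110)
for n,a,b in [("raised bare tip",sc(71,147),sd(588,312)),("low bare tip",sc(97,216),sd(607,246)),("raised fit tip",sc(182,106),sd(431,276)),("low fit tip",sc(213,172),sd(465,218)),
  ("lug top-ish",sc(672,227),sd(209,92)),("hole",sc(663,185),sd(150,127)),("hole",sc(733,243),sd(183,103)),("hole",sc(590,243),sd(240,136)),("hole",sc(659,307),sd(264,104))]:
    X,res=tri([(P["scene"],a),(P["side"],b)]); print(n,X.round(4),res)
for k,a in enumerate([sc(383,118),sc(402,174),sc(424,236),sc(446,303)]): 
    b=[sd(328,93),sd(367,70),sd(402,49),sd(433,33)][k]; print('shaft',tri([(P["scene"],a),(P["side"],b)]))
E
```

```text
bush_short_c [0.4107 0.2435 0.0073] [1.46539719e-05]
  fit (array([0.41111768, 0.23590137, 0.02637724]), np.float64(0.141292839522566))
bush_long_c [0.409  0.1365 0.0208] [6.82323959e-06]
  fit (array([0.41129773, 0.13059804, 0.05180907]), np.float64(0.16807392138852706))
bush_mid_c [0.4279 0.0069 0.0204] [8.30485036e-08]
  fit (array([0.42602695, 0.00650727, 0.03696768]), np.float64(0.1790423316241826))
fit_short_c [ 0.4495 -0.1747  0.0601] [1.11203726e-06]
fit_long_c [ 0.5362 -0.1497  0.0464] [3.28567271e-05]
plate [0.62587881 0.27050816 0.00607541]
raised bare tip [ 0.4926 -0.2741  0.0888] [8.2581163e-07]
low bare tip [ 0.5709 -0.2479  0.0894] [6.04302786e-07]
raised fit tip [ 0.457  -0.1703  0.0881] [5.87885886e-07]
low fit tip [ 0.5366 -0.1447  0.0871] [1.11945505e-06]
lug top-ish [0.6272 0.2744 0.038 ] [9.37163499e-06]
hole [0.5625 0.3034 0.0073] [3.15105957e-07]
hole [0.6376 0.344  0.001 ] [7.86003877e-05]
hole [0.6151 0.2086 0.0063] [1.93787548e-06]
hole [0.6896 0.2487 0.0066] [4.44607479e-07]
shaft (array([0.54247791, 0.00715848, 0.14769459]), array([3.2989758e-07]))
shaft (array([0.60123618, 0.01271387, 0.14757944]), array([6.19543301e-09]))
shaft (array([0.66025533, 0.01886345, 0.14756861]), array([3.98187091e-08]))
shaft (array([0.71659951, 0.02390134, 0.14550547]), array([1.10358673e-07]))
```

```bash
python3 -m jog '[0.45,0.5,0.1,1,1, 0.45,0.5,0.1,1,1, 0.45,0.5,0.1,1,1, 0.45,0.5,0.1,1,1, 0.45,0.5,0,1,1, 0.45,0.5,0,1,1, 0.45,0.5,0,1,1, 0.45,0.5,0,1,1]' && python3 -m jog '[0.45,0.5,0,1,1, 0.45,0.5,0,1,1, 0.45,0.5,0,1,1, 0.45,0.5,0,1,1, 0.45,0.5,0,1,1, 0.45,0.5,0,0.7,1, 0,0,0,0,1, 0,0,0,0,1]'
```

```text
t: 1.72
position: [0.4226, -0.3988, 0.2475]
tcp_rot: [180.0, 0.0, 74.7]
ft_force: [0.8, -0.5, 0.4]
gripper_width: 0.0851
t: 2.38
position: [0.531, -0.2781, 0.2473]
tcp_rot: [180.0, -0.0, 108.8]
ft_force: [-0.3, -0.1, -0.7]
gripper_width: 0.0857
```

```bash
python3 - <<'E'
from h import *
import pickle
p=cams.camera_params("wrist");im=cams.camera("wrist");cv2.imwrite("pics/w1.png",im);pickle.dump(p,open("w1.pkl","wb"))
s=manip.sense();print(s['t'],s['position'],s['tcp_rot'],s['joints'])
E
```

```text
2.4333 [ 0.52992016 -0.27972703  0.24719024] [-1.79980764e+02 -5.96316688e-04  1.08598664e+02] [ 38.28013765  23.70836306 -22.10484052  91.14406864   9.47146799
  67.01630609  32.75019208]
```

View pics/w1.png

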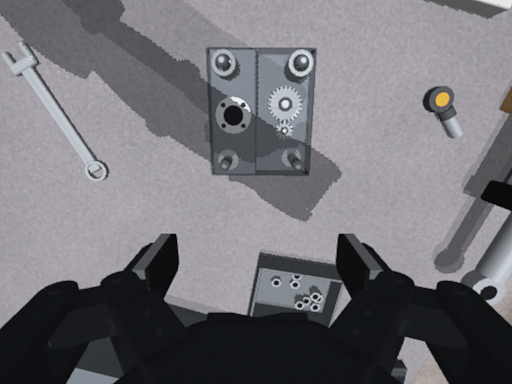

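The wrist view shows the block: fitted bushes at about (223,62) and (300,62), bare studs at (226,162) and (294,160). Raised half on the left.

```bash
python3 - <<'E'
import cv2
im=cv2.imread("pics/w1.png")[35:185,195:330]
cv2.imwrite("pics/w1c.png",cv2.resize(im,None,fx=4,fy=4,interpolation=cv2.INTER_CUBIC))
E
```

```text
(no output)
```

View pics/w1c.png

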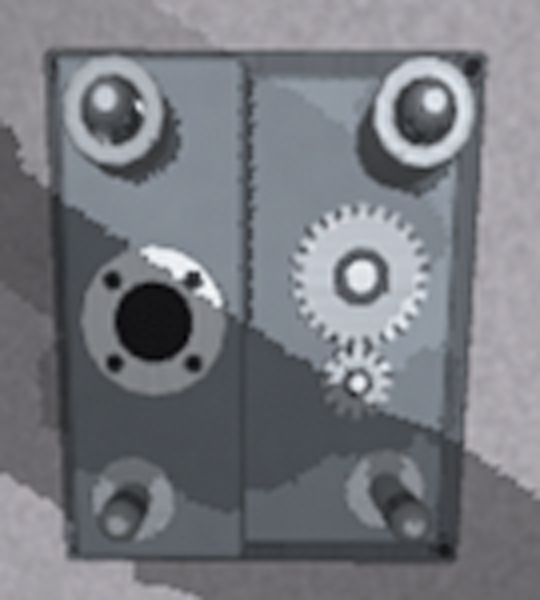

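```bash
python3 - <<'E'
from h import *
import pickle
p=pickle.load(open("w1.pkl","rb"))
P={c:cams.camera_params(c) for c in ["scene","side"]}
px=lambda u,v:((u+.5)/4-.5+195,(v+.5)/4-.5+35)
W=[((-42,55,92),px(106,99)),((42,55,92),px(434,101)),((-42,-55,92),px(118,523)),((42,-55,92),px(412,520)),
((-42,55,76),px(113,110)),((42,55,76),px(423,111)),((-42,-55,48),px(134,498)),((42,-55,24),px(384,490)),((-42,0,56),px(153,320))]
O=[(p,np.array(a)/1000,b,1) for a,b in W]
sc=lambda u,v:(u/2.2+100,v/2.2+130); sd=lambda u,v:(u/2.2+100,v/2.2+110)
T=[((-42,-55,92),sc(71,147),sd(588,312)),((42,-55,92),sc(97,216),sd(607,246)),((-42,55,92),sc(182,106),sd(431,276)),((42,55,92),sc(213,172),sd(465,218))]
O2=[(P["scene"],np.array(a)/1000,b,1) for a,b,c in T]+[(P["side"],np.array(a)/1000,c,1) for a,b,c in T]
def f(q,O):
    c,s=np.cos(q[2]),np.sin(q[2]);r=[]
    for pp,a,b,w in O:
        X=np.array([q[0]+c*a[0]-s*a[1],q[1]+s*a[0]+c*a[1],a[2]+q[3]]);r+=list((proj(pp,X)[0]-b)*w)
    return np.array(r)
for o in (O,O2,O+O2):
    r=least_squares(f,[.514,-.209,.326,0],args=(o,),loss='soft_l1');q=r.x
    print(q.round(4),np.degrees(q[2]),'rms',np.sqrt((f(q,o)**2).mean()));print(f(q,o).reshape(-1,2).round(1).tolist())
    c,s=np.cos(q[2]),np.sin(q[2])
    for a in ((-.042,-.055),(.042,-.055)): print(q[0]+c*a[0]-s*a[1],q[1]+s*a[0]+c*a[1])
d=pickle.load(open('det.pkl','rb'))
for i,j in ((0,1),(1,2)):
    a=d["scene","bush_long_c"][i];b=d["side","bush_long_c"][j]
    X,_=tri([(P["scene"],a['centre'][::-1]),(P["side"],b['centre'][::-1])])
    print(['orange','purple'][i],fitcyl([(P["scene"],a['mask']),(P["side"],b['mask'])],[X[0],X[1],.05]))
E
```

```text
[ 0.5154 -0.2109  0.3227 -0.0026] 18.489508908899793 rms 1.5490209931782561
[[0.1, -0.0], [-0.1, -0.1], [0.2, -0.3], [0.3, 0.8], [0.2, 0.1], [0.1, 0.3], [0.1, -0.3], [0.0, -0.8], [-6.4, 0.2]]
0.4929985581899127 -0.27640877914084044
0.5726626242731678 -0.2497697743718415
[ 0.5143 -0.2092  0.3226 -0.0036] 18.48310509753808 rms 0.42648290274772593
[[-0.5, -0.0], [-0.2, 0.7], [0.1, -0.2], [0.7, -0.6], [-0.3, 0.5], [-0.1, 0.3], [0.4, -0.0], [0.1, -0.7]]
0.49194692279141683 -0.2746992948050861
0.5716139657545256 -0.24806919406336558
[ 0.5152 -0.2105  0.3231 -0.0034] 18.51501008572977 rms 1.2569404285345365
[[0.1, -0.4], [-0.3, -0.5], [0.2, -0.8], [0.2, 0.2], [0.2, -0.2], [-0.0, -0.1], [0.2, -0.8], [-0.1, -1.3], [-6.4, -0.2], [-1.2, 0.4], [-0.9, 1.1], [-0.5, 0.1], [0.1, -0.2], [0.7, 0.5], [0.8, 0.2], [1.4, -0.0], [0.9, -0.8]]
0.4928075904219177 -0.27596967899547964
0.5724597921401161 -0.24929522002358226
orange (array([0.48625326, 0.17994975, 0.04839636]), np.float64(0.14571911798082604))
purple (array([0.46254471, 0.07339975, 0.04593126]), np.float64(0.24347427369957408))
```

```bash
python3 -m jog '[-0.19,0.8,0,0,1, -0.19,0.8,0,0,1, -0.19,0.8,0,0,1, -0.19,0.8,0,0,1, -0.19,0.8,0,0,1, -0.19,0.8,0,0,1]' && python3 -m jog '[-0.19,0.8,0,0,1, -0.19,0.8,0,0,1, -0.19,0.8,0,0,1, -0.19,0.8,0,0,1, -0.19,0.8,0,0,1, -0.19,0.8,0,0,1,0,0,0,0,1, 0,0,0,0,1]'
python3 - <<'E'
from h import *
import pickle
p=cams.camera_params("wrist");im=cams.camera("wrist");cv2.imwrite("pics/w2.png",im);pickle.dump(p,open("w2.pkl","wb"))
s=manip.sense();print(s['t'],s['position'],s['tcp_rot'])
P={"wrist":p}
for n,h in (("bush_short_c",.028),("bush_long_c",.052),("bush_mid_c",.04)):
    for d in finder.regions_of("wrist",n):
        c=d['centre'][::-1]; x0=ray(p,c,h/2)
        print(n,round(d['confidence'],2),np.round(c),'free',[x for x in fitcyl([(p,d['mask'])],[x0[0],x0[1],h])],'hfix',fitcyl([(p,d['mask'])],x0[:2],hfix=h)[0])
E
```

```text
t: 2.93
position: [0.4832, -0.0882, 0.2474]
tcp_rot: [-180.0, 0.1, 108.4]
ft_force: [1.0, 0.7, -0.1]
gripper_width: 0.0856
t: 3.6
position: [0.4385, 0.1045, 0.2476]
tcp_rot: [180.0, 0.0, 108.7]
ft_force: [0.6, -0.3, 0.1]
gripper_width: 0.0852
3.65 [0.43886877 0.1030948  0.24740167] [1.79995214e+02 5.36314637e-02 1.08531946e+02]
bush_short_c 0.6 [268.  60.] free [array([0.41303847, 0.2341919 , 0.02847762]), np.float64(0.23584794540985787)] hfix [0.41322759 0.23415257]
bush_long_c 0.9 [308. 126.] free [array([0.48680367, 0.17831164, 0.05000163]), np.float64(0.07371059131192792)] hfix [0.48627306 0.178263  ]
bush_long_c 0.68 [265. 196.] free [array([0.46616777, 0.07006715, 0.04367627]), np.float64(0.04346453815294393)] hfix [0.46551892 0.07189534]
bush_long_c 0.6 [241. 147.] free [array([0.41375742, 0.12833254, 0.04962049]), np.float64(0.1831444272711661)] hfix [0.4137336  0.12857345]
bush_long_c 0.23 [239. 306.] free [array([ 0.52817014, -0.12733119,  0.01810179]), np.float64(0.7923505575790427)] hfix [ 0.51661849 -0.10125201]
bush_mid_c 0.62 [226. 227.] free [array([0.42748081, 0.00406391, 0.03731189]), np.float64(0.03913180298867969)] hfix [0.42758583 0.00489597]
```

View pics/w2.png

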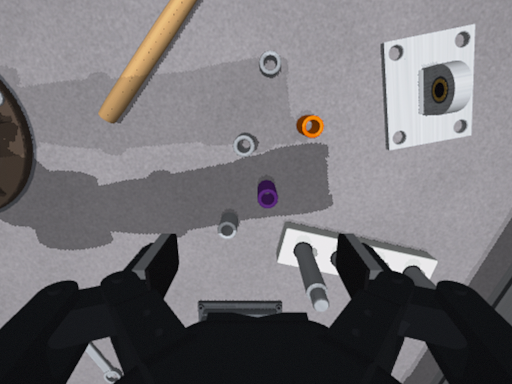

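Short steel bush at (270,63), long at (244,145), middle one at (227,226); the orange (312,126) and purple (267,194) are decoys. Enlarged crop to confirm and pick the rims and plate holes.

```bash
python3 - <<'E'
import cv2,numpy as np
im=cv2.imread("pics/w2.png")
a=cv2.resize(im[40:165,220:340],None,fx=5,fy=5,interpolation=cv2.INTER_CUBIC)
cv2.imwrite("pics/w2a.png",a)
cv2.imwrite("pics/w2b.png",cv2.resize(im[15:160,375:485],None,fx=4,fy=4,interpolation=cv2.INTER_CUBIC))
E
```

```text
(no output)
```

View pics/w2a.png

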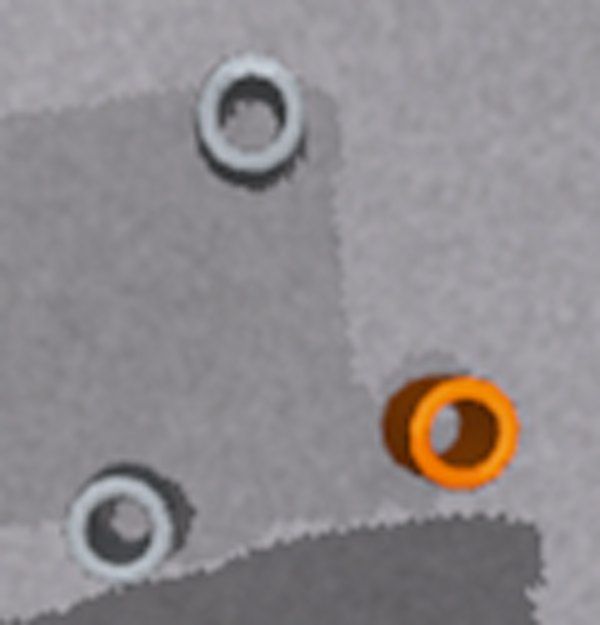

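View pics/w2b.png

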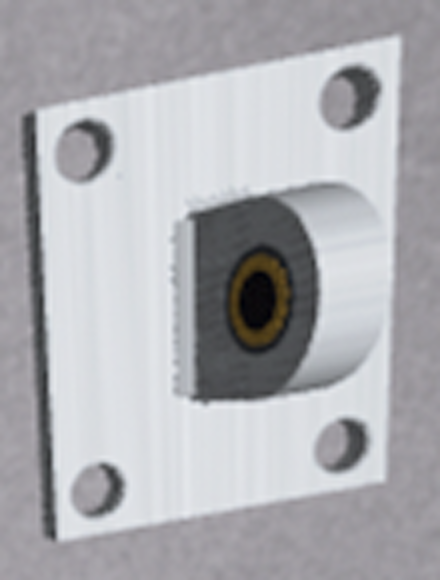

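```bash
python3 - <<'E'
from h import *
import pickle
p=pickle.load(open("w2.pkl","rb"))
a=lambda u,v:((u+.5)/5-.5+220,(v+.5)/5-.5+40)
b=lambda u,v:((u+.5)/4-.5+375,(v+.5)/4-.5+15)
zb=-.0026
print('short',ray(p,a(250,113),.028+zb),'long',ray(p,a(122,527),.052+zb))
H=[ray(p,b(*c),.010+zb) for c in ((82,151),(350,98),(343,445),(96,490))]
H=np.array(H);print(H.round(4),H.mean(0))
for i in range(4): d=H[(i+1)%4]-H[i];print(np.linalg.norm(d),np.degrees(np.arctan2(d[1],d[0])))
E
```

```text
short [0.41304714 0.2351046  0.0254    ] long [0.41447446 0.13006359 0.0494    ]
[[0.5636 0.3015 0.0074]
 [0.6381 0.3429 0.0074]
 [0.6922 0.2467 0.0074]
 [0.6176 0.2052 0.0074]] [0.6278782 0.274096  0.0074   ]
0.08529583199869212 29.074341591222204
0.11035998103616149 -60.6251937322264
0.08541417831486757 -150.9280568215108
0.11035584845015257 119.31337251492239
```

```bash
python3 -m jog '[-0.16,0.82,0,0,0.4, -0.16,0.82,0,0,0.4, -0.16,0.82,0,0,0.4, -0.16,0.82,0,0,0.4, 0,0,-0.8,0,0.4, 0,0,-0.8,0,0.4, 0,0,-0.8,0,0.4, 0,0,-0.8,0,0.4]' 40 && python3 -m jog '[0,0,-0.8,0,0.4, 0,0,-0.4,0,0.4, 0,0,0,0,0.4]'
python3 - <<'E'
from h import *
im=cams.camera("wrist");cv2.imwrite("pics/w3.png",im)
s=manip.sense();print(s['t'],s['position'],s['tcp_rot'])
E
```

```text
t: 4.47
position: [0.4138, 0.2342, 0.118]
tcp_rot: [180.0, 0.0, 108.5]
ft_force: [0.4, 0.1, 0.6]
gripper_width: 0.0598
t: 4.72
position: [0.4119, 0.2326, 0.068]
tcp_rot: [-179.7, 0.1, 108.5]
ft_force: [0.5, 0.4, 0.6]
gripper_width: 0.0597
4.7667 [0.41266631 0.23366265 0.06995704] [-1.79790018e+02  5.94779638e-02  1.08500272e+02]
```

View pics/w3.png

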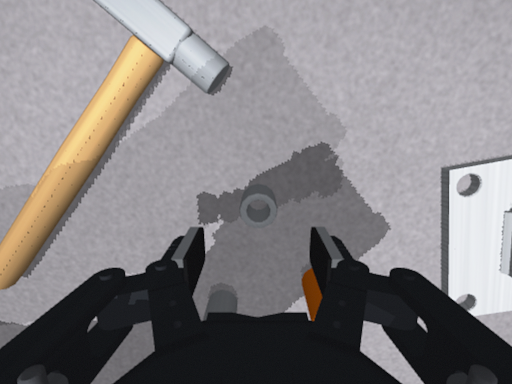

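```bash
python3 -m jog '[0.01,0.03,-0.8,0,0.4, 0,0,-0.75,0,0.4, 0,0,0,0,0.4, 0,0,0,0,-1, 0,0,0,0,-1, 0,0,0,0,-1, 0,0,0,0,-1, 0,0,0,0,-1]' 40; python3 -m jog '[0,0,0,0,-1, 0,0,0,0,-1]'
```

```text
t: 5.43
position: [0.4148, 0.2372, 0.0116]
tcp_rot: [179.8, -0.0, 108.6]
ft_force: [-1.2, -1.0, 5.8]
gripper_width: 0.0266
t: 5.6
position: [0.4148, 0.2372, 0.0116]
tcp_rot: [179.8, -0.0, 108.6]
ft_force: [-1.4, -0.6, 6.2]
gripper_width: 0.0268
```

```bash
python3 -m jog '[0,0,0.4,0,-1, 0,0,0.8,0,-1, 0,0,0.8,0,-1, 0,0,0.8,0,-1, 0,0,0.8,0,-1, 0,0,0.8,0,-1, 0,0,0.8,0,-1, 0,0,0.8,0,-1]' 40; python3 -m jog '[0.125,-0.8,0,0,-1, 0.125,-0.8,0,0,-1, 0.125,-0.8,0,0,-1, 0.125,-0.8,0,0,-1, 0.125,-0.8,0,0,-1, 0.125,-0.8,0,0,-1, 0.125,-0.8,0,0,-1, 0.125,-0.8,0,0,-1]'; python3 -m jog '[0.125,-0.8,0,0,-1, 0.125,-0.8,0,0,-1, 0.125,-0.8,0,0,-1, 0.125,-0.8,0,0,-1, 0.125,-0.8,0,0,-1, 0.125,-0.8,0,0,-1, 0.125,-0.8,0,0,-1, 0.125,-0.8,0,0,-1]'; python3 -m jog '[0,0,-0.8,0,-1, 0,0,-0.8,0,-1, 0,0,-0.4,0,-1, 0,0,0,0,-1]'
python3 - <<'E'
from h import *
s=manip.sense();print(s['t'],s['position'],s['tcp_rot'])
v=[]
for c,(x0,y0,x1,y1) in dict(wrist=(150,120,370,290),scene=(100,120,260,270),side=(250,120,420,310)).items():
    im=cams.camera(c);cv2.imwrite(f"pics/{c}4.png",im); v.append(cv2.resize(im[y0:y1,x0:x1],(400,400*(y1-y0)//(x1-x0)),interpolation=cv2.INTER_CUBIC))
h=max(i.shape[0] for i in v)
cv2.imwrite("pics/v4.png",np.hstack([cv2.copyMakeBorder(i,0,h-i.shape[0],0,0,0) for i in v])[:, :][:, :1200])
a=cv2.imread("pics/v4.png");cv2.imwrite("pics/v4.png",cv2.resize(a,(799,int(a.shape[0]*799/a.shape[1]))))
E
```

```text
t: 6.27
position: [0.4129, 0.2366, 0.2529]
tcp_rot: [179.9, -0.0, 108.6]
ft_force: [1.3, -0.2, -0.4]
gripper_width: 0.0268
t: 6.93
position: [0.4533, -0.0208, 0.2513]
tcp_rot: [179.9, 0.1, 108.6]
ft_force: [0.7, -0.3, -0.8]
gripper_width: 0.0267
t: 7.6
position: [0.4934, -0.2767, 0.2515]
tcp_rot: [179.9, 0.1, 108.6]
ft_force: [0.9, 0.6, -0.9]
gripper_width: 0.0265
t: 7.93
position: [0.4913, -0.2747, 0.1674]
tcp_rot: [-179.8, -0.2, 108.6]
ft_force: [-1.2, -0.4, -1.3]
gripper_width: 0.0265
7.9333 [ 0.49127836 -0.274707    0.16743807] [-179.84345634   -0.2109003   108.5848932 ]
```

View pics/v4.png

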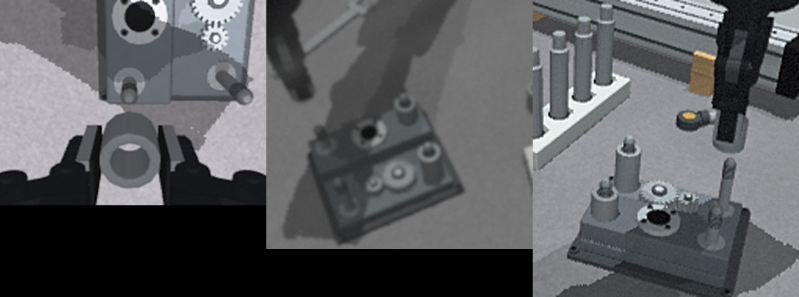

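```bash
python3 - <<'E'
from h import *
s=manip.sense()
x,y=.4936,-.2756; z=.171-.0116
v=[]
for c,(x0,y0,x1,y1) in dict(wrist=(190,170,330,290),side=(330,150,430,310)).items():
    p=cams.camera_params(c); im=cv2.imread(f"pics/{c}4.png"); k=4 if c=="wrist" else 3.5
    im=cv2.resize(im[y0:y1,x0:x1],None,fx=k,fy=k,interpolation=cv2.INTER_CUBIC)
    tr=lambda X:np.round(((proj(p,X)-[x0,y0])+.5)*k-.5).astype(np.int32)
    for zz,r,col in ((z,.014,(0,0,255)),(z+.028,.014,(0,255,0)),(z+.028,.0085,(0,255,0))):
        cv2.polylines(im,[tr(cyl(x,y,zz,zz,r)[:24])],True,col,1)
    cv2.circle(im,tuple(int(i) for i in tr([.4928,-.2760,.0892])[0]),4,(255,0,255),1)
    cv2.circle(im,tuple(int(i) for i in tr([.4928,-.2760,.0454])[0]),4,(255,255,0),1)
    cv2.imwrite(f"pics/o4{c}.png",im)
E
```

```text
(no output)
```

View pics/o4wrist.png

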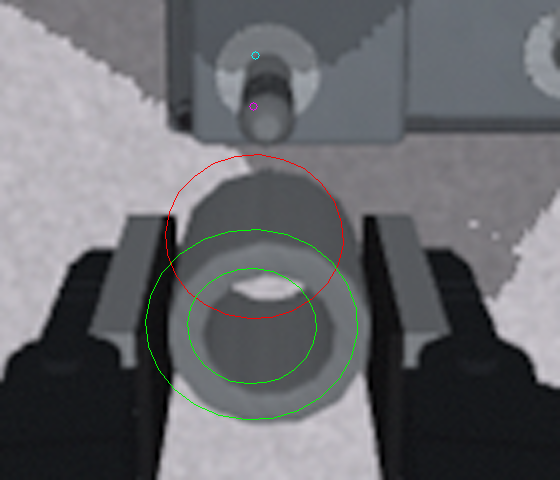

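View pics/o4side.png

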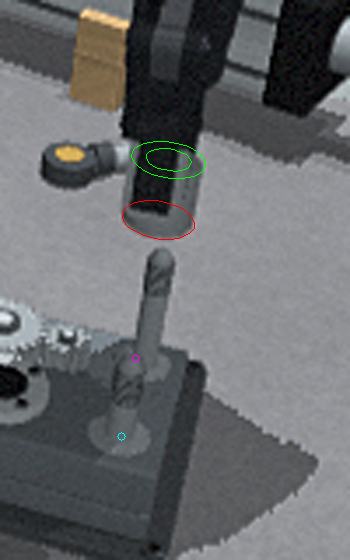

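```bash
python3 -m jog '[0,0,-0.6,0,-1, 0,0,-0.6,0,-1, 0,0,0,0,-1, 0,0,0,0,-1,0,0,0,0,-1]'
cat > look.py <<'E'
from h import *
import sys
def look(tag,boxes,k=4):
    for c,(x0,y0,x1,y1) in boxes.items():
        im=cams.camera(c);cv2.imwrite(f"pics/{c}_{tag}.png",im)
        cv2.imwrite(f"pics/{c}_{tag}c.png",cv2.resize(im[y0:y1,x0:x1],None,fx=k,fy=k,interpolation=cv2.INTER_CUBIC))
E
python3 - <<'E'
from look import *
for c in("scene","side"): print(c,proj(cams.camera_params(c),[[.4936,-.2756,.112],[.4936,-.2756,.14]]))
look("5",dict(scene=(80,130,230,270),side=(330,150,430,290),wrist=(190,130,360,280)))
E
```

```text
t: 8.5
position: [0.4948, -0.2757, 0.1236]
tcp_rot: [179.9, 0.1, 108.6]
ft_force: [0.8, 0.2, -0.6]
gripper_width: 0.0264
scene [[128.21270802 190.67251065]
 [124.37342092 182.07294251]]
side [[370.17041451 239.34595963]
 [372.83261716 223.61342971]]
```

View pics/scene_5c.png

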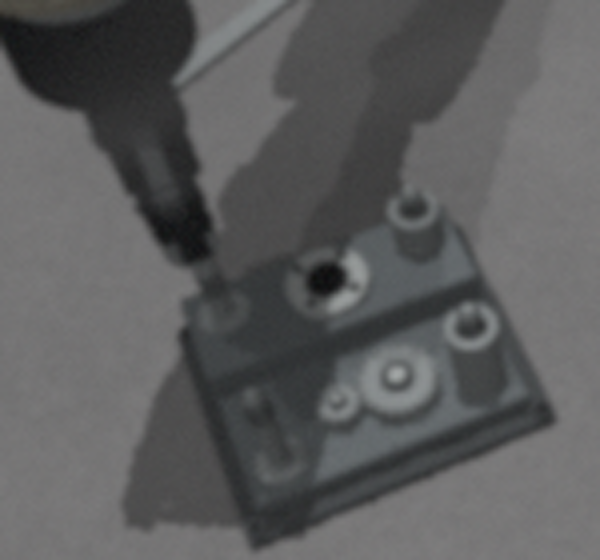

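View pics/side_5c.png

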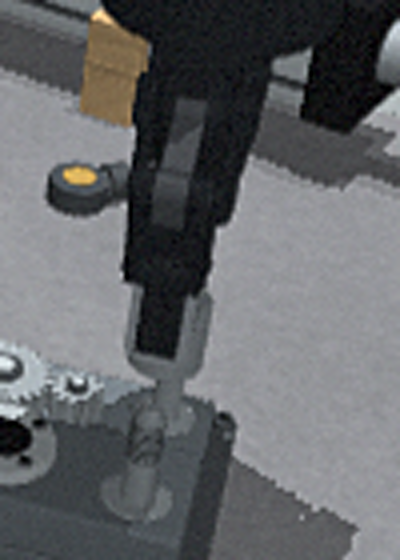

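View pics/wrist_5c.png

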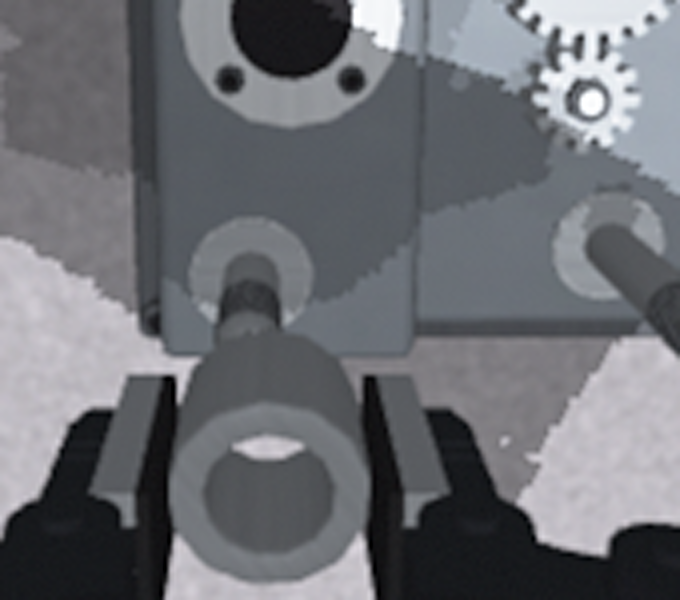

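```bash
python3 - <<'E'
import cv2
im=cv2.imread("pics/side_5.png")[210:285,345:400]
im=cv2.convertScaleAbs(im,alpha=1.6)
a=cv2.resize(im,None,fx=8,fy=8,interpolation=cv2.INTER_CUBIC)
im=cv2.imread("pics/scene_5.png")[165:240,105:160]
im=cv2.convertScaleAbs(im,alpha=2.)
b=cv2.resize(im,None,fx=7,fy=8,interpolation=cv2.INTER_CUBIC)
import numpy as np
cv2.imwrite("pics/z5.png",np.hstack([a,b[:,:350]]))
E
```

```text
(no output)
```

View pics/z5.png

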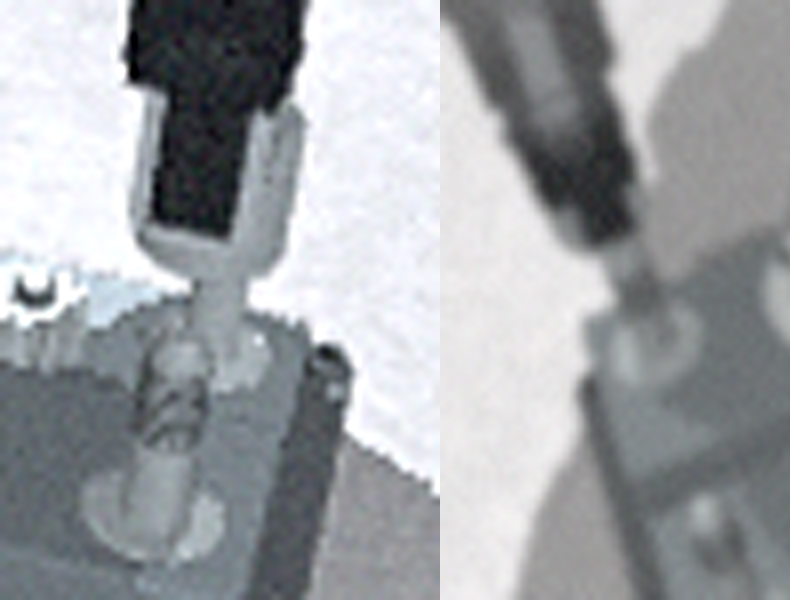

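```bash
python3 -m jog '[-0.09,0,0,0,-1, 0,0,0,0,-1, 0,0,0,0,-1, 0,0,0,0,-1]'
python3 - <<'E'
from look import *
s=manip.sense();print(s['t'],s['position'],s['tcp_rot'])
look("6",dict(wrist=(190,130,360,280),side=(345,210,400,285)),k=4)
s=manip.sense();print(s['t'],s['position'],s['tcp_rot'])
im=cv2.convertScaleAbs(cv2.imread("pics/side_6.png")[210:285,345:400],alpha=1.6);cv2.imwrite("pics/side_6c.png",cv2.resize(im,None,fx=8,fy=8,interpolation=cv2.INTER_CUBIC))
E
```

```text
t: 8.98
position: [0.4899, -0.2755, 0.1215]
tcp_rot: [180.0, 0.0, 108.6]
ft_force: [-0.2, -0.1, -1.8]
gripper_width: 0.0265
8.9833 [ 0.48988036 -0.27550292  0.12151994] [1.79990362e+02 1.12061899e-02 1.08588998e+02]
9.0833 [ 0.48995332 -0.27543046  0.12134781] [1.79993477e+02 1.30218165e-03 1.08597866e+02]
```

View pics/wrist_6c.png

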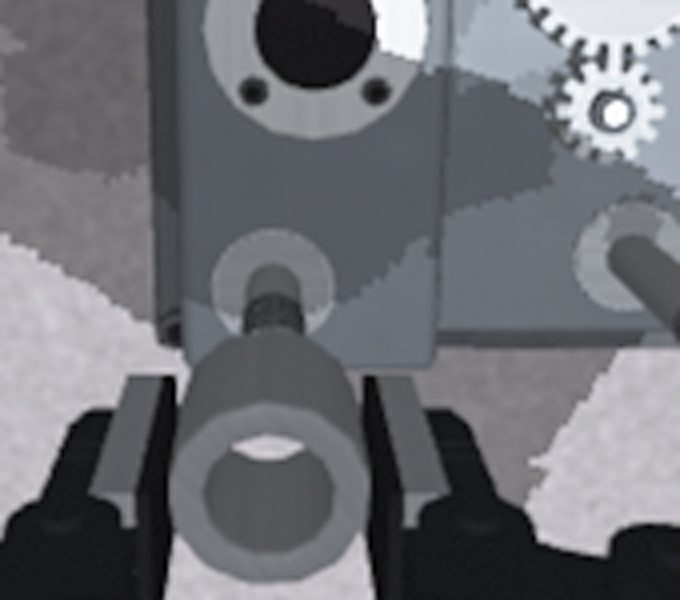

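View pics/side_6c.png

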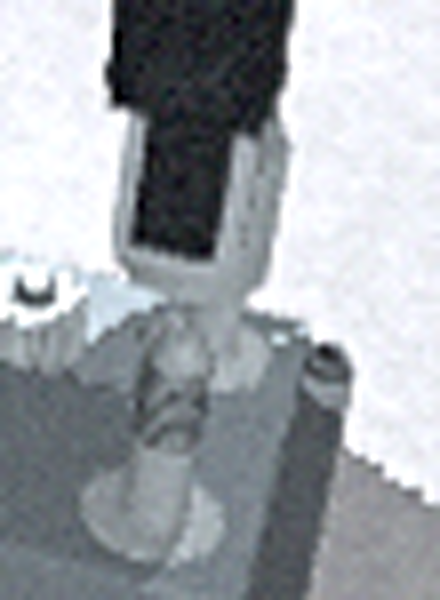

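```bash
python3 -m jog '[0.02,0,-0.3,0,-1, 0,0,-0.3,0,-1, 0,0,-0.2,0,-1, 0,0,0,0,-1, 0,0,0,0,-1]'
python3 - <<'E'
from look import *
look("7",dict(wrist=(190,130,360,280),),k=4)
s=manip.sense();print(s['t'],s['position'],s['tcp_rot'],s['ft_force'])
E
```

```text
t: 9.5
position: [0.49, -0.275, 0.0882]
tcp_rot: [-179.9, -0.1, 108.6]
ft_force: [0.5, 1.3, -1.2]
gripper_width: 0.0267
9.55 [ 0.49052393 -0.27521882  0.08881317] [-1.79965718e+02 -4.75660846e-02  1.08609647e+02] [-0.58187633  0.13687334 -0.17872977]
```

View pics/wrist_7c.png

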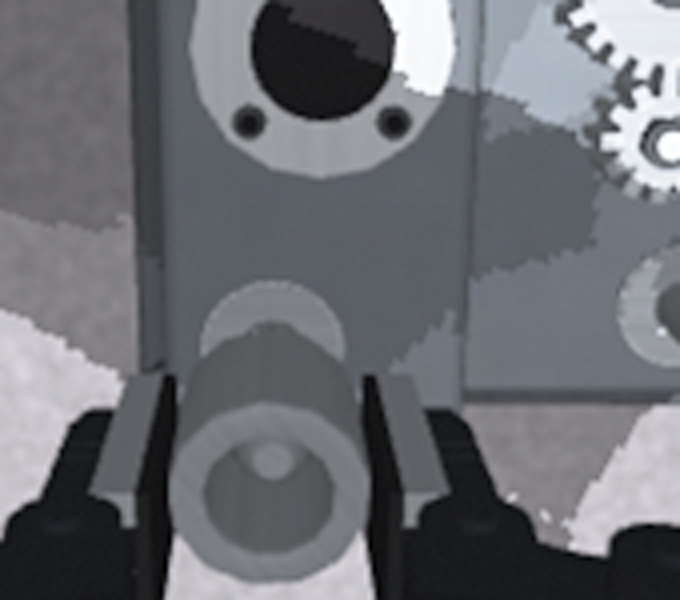

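```bash
python3 -m jog '[0.01,0,-0.3,0,-1, 0,0,-0.25,0,-1, 0,0,0,0,-1, 0,0,0,0,-1]';python3 -m jog '[0,0,-0.1,0,-1, 0,0,-0.1,0,-1, 0,0,0,0,-1, 0,0,0,0,-1]'
```

```text
t: 9.88
position: [0.4904, -0.2751, 0.0664]
tcp_rot: [-179.9, -0.1, 108.6]
ft_force: [-0.3, -0.2, -0.9]
gripper_width: 0.0264
t: 10.22
position: [0.4915, -0.2756, 0.0597]
tcp_rot: [180.0, 0.0, 108.6]
ft_force: [-0.6, 0.1, 3.2]
gripper_width: 0.0263
```

```bash
python3 -m jog '[0,0,0,0,0.1, 0,0,0,0,0.1, 0,0,0,0,0.1, 0,0,0,0,0.1, 0,0,0.4,0,0.1, 0,0,0.8,0,0.1, 0,0,0.8,0,0.1, 0,0,0,0,0.1]'
python3 - <<'E'
from look import *
look("8",dict(wrist=(150,100,360,250),side=(290,190,400,310)),k=3.8)
s=manip.sense();print(s['t'],s['position'],s['tcp_rot'],s['ft_force'])
E
```

```text
t: 10.88
position: [0.4943, -0.2764, 0.1449]
tcp_rot: [179.6, 0.3, 108.6]
ft_force: [1.6, -0.3, -0.2]
gripper_width: 0.047
10.9833 [ 0.49192884 -0.27587314  0.14060643] [1.79881091e+02 1.30703843e-01 1.08584252e+02] [ 0.13302742  0.58969001 -1.08566956]
```

View pics/wrist_8c.png

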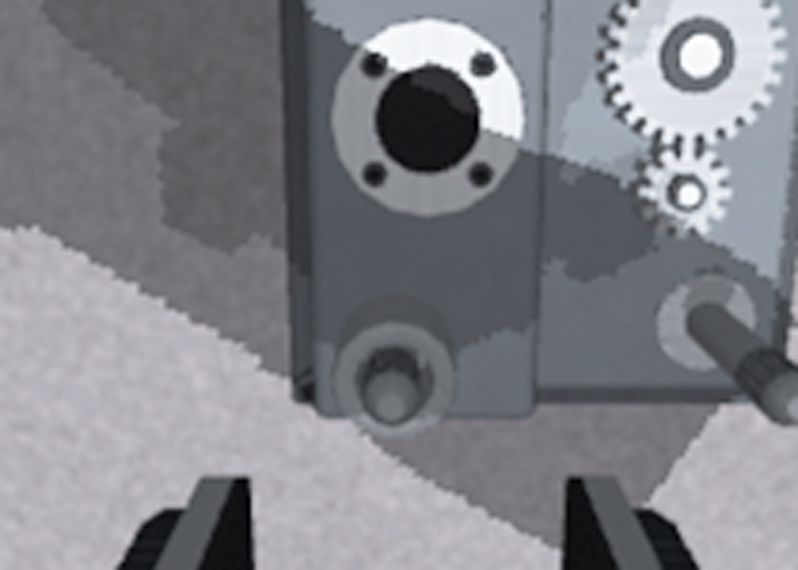

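View pics/side_8c.png

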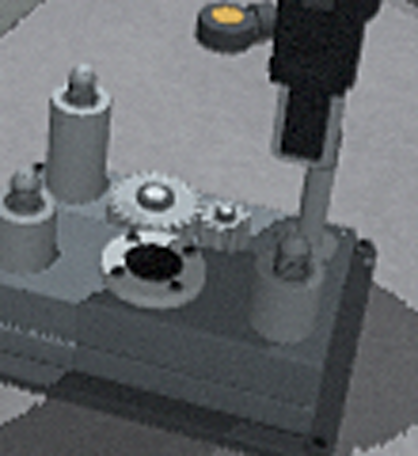

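```bash
python3 -m jog '[0,0,0.9,0,0.4, 0,0,0.9,0,0.4, 0,0,0.9,0,0.4, -0.15,0.78,0,0,0.4, -0.15,0.78,0,0,0.4, -0.15,0.78,0,0,0.4, -0.15,0.78,0,0,0.4, -0.15,0.78,0,0,0.4]' 60; python3 -m jog '[-0.15,0.78,0,0,0.4, -0.15,0.78,0,0,0.4, -0.15,0.78,0,0,0.4, -0.15,0.78,0,0,0.4, -0.15,0.78,0,0,0.4, -0.15,0.78,0,0,0.4, -0.15,0.78,0,0,0.4, -0.15,0.78,0,0,0.4]'; python3 -m jog '[0,0,-0.9,0,0.4,0,0,-0.9,0,0.4,0,0,-0.9,0,0.4,0,0,-0.7,0,0.4,0,0,0,0,0.4,0,0,0,0,0.4]'
python3 - <<'E'
from look import *
look("9",dict(wrist=(150,100,360,290)),k=3.8)
s=manip.sense();print(s['t'],s['position'],s['tcp_rot'],s['ft_force'])
E
```

```text
t: 11.65
position: [0.4599, -0.1182, 0.246]
tcp_rot: [-179.9, -0.1, 108.6]
ft_force: [0.2, 0.2, 0.1]
gripper_width: 0.0598
t: 12.32
position: [0.412, 0.1311, 0.2462]
tcp_rot: [-179.9, -0.0, 108.6]
ft_force: [0.8, -0.6, 0.4]
gripper_width: 0.0599
t: 12.82
position: [0.4115, 0.1298, 0.1101]
tcp_rot: [-179.7, -0.0, 108.6]
ft_force: [0.1, 0.7, 0.6]
gripper_width: 0.0598
12.8667 [0.41281159 0.13037007 0.11152766] [-1.79923603e+02 -2.88820158e-02  1.08630716e+02] [ 0.63870844 -0.29375656  0.16780821]
```

View pics/wrist_9.png

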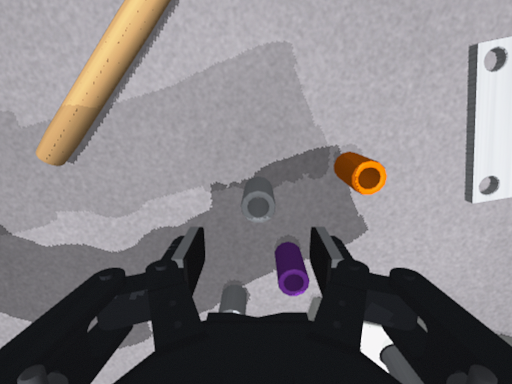

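```bash
python3 -m jog '[0.01,0,-0.8,0,0.4, 0,0,-0.8,0,0.4, 0,0,-0.45,0,0.4, 0,0,0,0,-1, 0,0,0,0,-1, 0,0,0,0,-1, 0,0,0,0,-1, 0,0,0,0,-1]' 60; python3 -m jog '[0,0,0,0,-1, 0,0,0,0,-1]'
```

```text
t: 13.53
position: [0.4149, 0.1307, 0.031]
tcp_rot: [179.8, 0.0, 108.6]
ft_force: [-2.0, -0.0, 10.8]
gripper_width: 0.0262
t: 13.7
position: [0.4149, 0.1307, 0.031]
tcp_rot: [179.8, 0.0, 108.6]
ft_force: [-2.8, -0.9, 10.6]
gripper_width: 0.0264
```

```bash
python3 -m jog '[0,0,0.4,0,-1, 0,0,0.8,0,-1, 0,0,0.8,0,-1, 0,0,0.8,0,-1, 0,0,0.9,0,-1, 0,0,0.9,0,-1, 0,0,0.9,0,-1]' 60; python3 -m jog '[0.1,-0.8,0,0,-1, 0.1,-0.8,0,0,-1, 0.1,-0.8,0,0,-1, 0.1,-0.8,0,0,-1, 0.3,-0.8,0,0,-1, 0.4,-0.8,0,0,-1, 0.4,-0.8,0,0,-1, 0.4,-0.8,0,0,-1]'; python3 -m jog '[0.5,-0.8,0,0,-1, 0.5,-0.8,0,0,-1, 0.5,-0.8,0,0,-1, 0.5,-0.7,0,0,-1, 0,0,-0.8,0,-1, 0,0,-0.8,0,-1, 0,0,-0.7,0,-1, 0,0,0,0,-1]';python3 -m jog '[0,0,0,0,-1, 0,0,0,0,-1, 0,0,0,0,-1]'
python3 - <<'E'
from look import *
s=manip.sense();print(s['t'],s['position'],s['tcp_rot'],s['ft_force'])
look("10",dict(wrist=(170,130,340,280)),k=4)
E
```

```text
t: 14.28
position: [0.4128, 0.1302, 0.252]
tcp_rot: [179.9, 0.0, 108.6]
ft_force: [0.3, -0.5, -2.1]
gripper_width: 0.0258
t: 14.95
position: [0.4897, -0.1276, 0.2505]
tcp_rot: [179.9, 0.1, 108.6]
ft_force: [0.6, 1.2, -1.1]
gripper_width: 0.0264
t: 15.62
position: [0.5659, -0.2492, 0.1524]
tcp_rot: [-179.6, -0.3, 108.6]
ft_force: [-1.6, 1.9, -1.6]
gripper_width: 0.026
t: 15.87
position: [0.5709, -0.2501, 0.1601]
tcp_rot: [179.8, 0.1, 108.6]
ft_force: [0.7, -0.1, -1.8]
gripper_width: 0.0263
15.8667 [ 0.57092107 -0.25009512  0.1600874 ] [1.79813960e+02 1.38818345e-01 1.08596532e+02] [ 0.73834572 -0.1117821  -1.80759932]
```

View pics/wrist_10c.png

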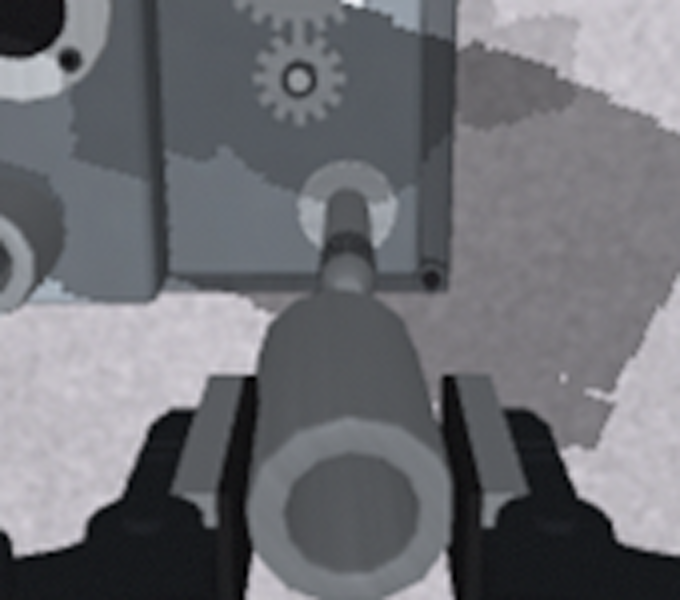

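```bash
python3 -m jog '[0.0,0,-0.4,0,-1, 0,0,-0.3,0,-1, 0,0,0,0,-1, 0,0,0,0,-1,0,0,0,0,-1]' 60; 
python3 - <<'E'
from look import *
s=manip.sense();print(s['t'],s['position'],s['tcp_rot'],s['ft_force'])
look("11",dict(wrist=(170,130,340,280),side=(300,150,410,280)),k=4)
E
```

```text
t: 16.33
position: [0.5698, -0.2499, 0.13]
tcp_rot: [180.0, 0.0, 108.6]
ft_force: [-0.6, 0.9, -2.6]
gripper_width: 0.0265
16.3333 [ 0.56982811 -0.24985285  0.12998445] [1.79969566e+02 2.04430102e-02 1.08601198e+02] [-0.58345207  0.85593702 -2.6399714 ]
```

View pics/wrist_11c.png

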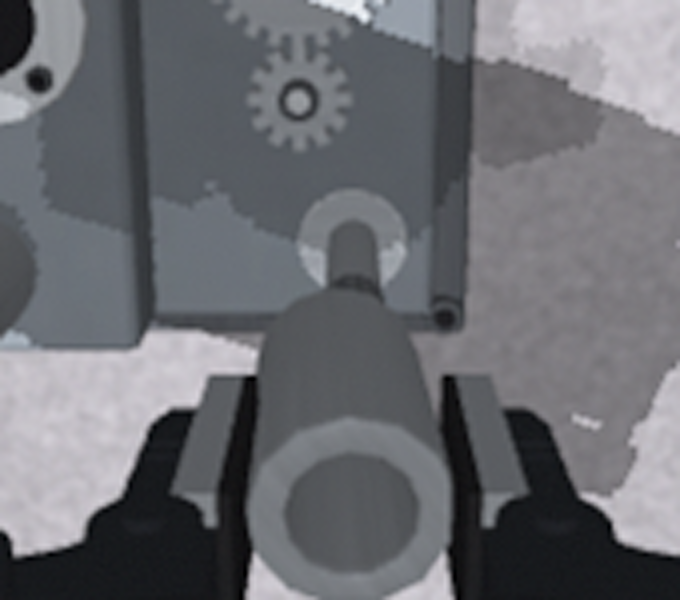

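View pics/side_11c.png

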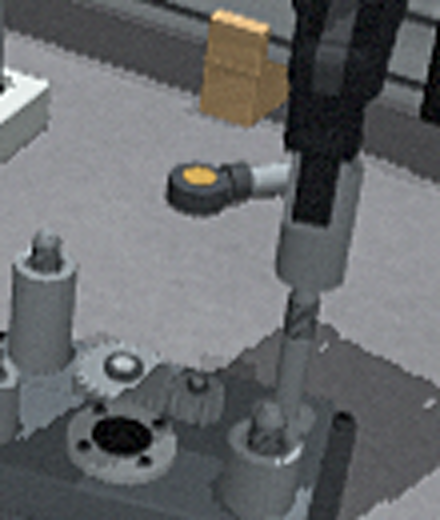

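```bash
python3 -m jog '[0.03,0.05,0,0,-1, 0,0,0,0,-1, 0,0,-0.2,0,-1, 0,0,-0.2,0,-1, 0,0,0,0,-1,0,0,0,0,-1]' 60; 
python3 - <<'E'
from look import *
s=manip.sense();print(s['t'],s['position'],s['tcp_rot'],s['ft_force'],s['ft_torque'])
look("12",dict(wrist=(170,130,340,280),side=(300,150,410,280)),k=4)
E
```

```text
t: 16.93
position: [0.5702, -0.2477, 0.1123]
tcp_rot: [-179.9, -0.1, 108.6]
ft_force: [0.7, 0.8, -1.7]
gripper_width: 0.0262
16.9333 [ 0.57017962 -0.24774146  0.11232259] [-1.79934968e+02 -5.70216365e-02  1.08599157e+02] [ 0.66731081  0.81939579 -1.74985121] [-0.0003918  -0.00811728 -0.01420556]
```

View pics/wrist_12c.png

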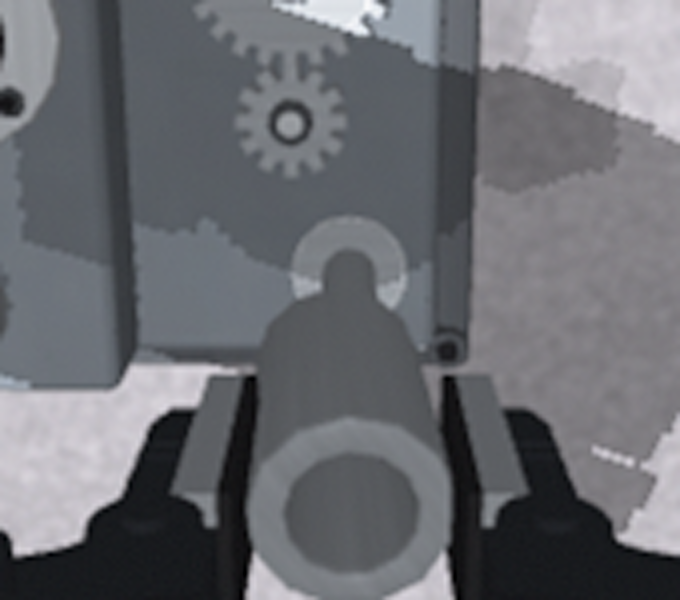

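View pics/side_12c.png

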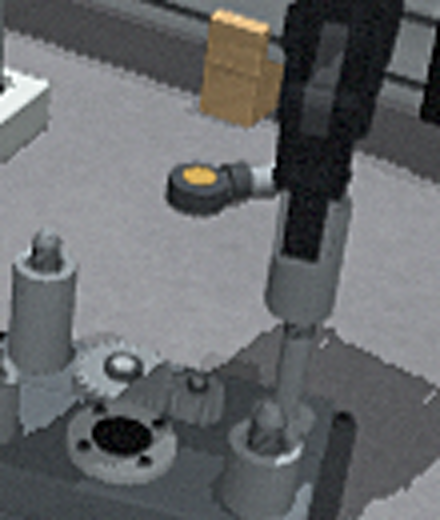

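```bash
python3 -m jog '[0,0,-0.3,0,-1, 0,0,-0.3,0,-1, 0,0,-0.3,0,-1, 0,0,-0.2,0,-1,0,0,0,0,-1,0,0,0,0,-1]' 60; python3 -m jog '[0,0,-0.1,0,-1, 0,0,-0.1,0,-1, 0,0,-0.1,0,-1,0,0,0,0,-1,0,0,0,0,-1]'
```

```text
t: 17.53
position: [0.5703, -0.2477, 0.0684]
tcp_rot: [-179.9, -0.1, 108.6]
ft_force: [0.5, 0.1, -2.1]
gripper_width: 0.0259
t: 17.95
position: [0.5705, -0.2478, 0.0571]
tcp_rot: [-180.0, -0.0, 108.6]
ft_force: [-0.2, 0.0, -1.6]
gripper_width: 0.0259
```

```bash
python3 -m jog '[0,0,-0.1,0,-1, 0,0,0,0,-1,0,0,0,0,-1]'
```

```text
t: 18.2
position: [0.5714, -0.2483, 0.0551]
tcp_rot: [179.9, 0.1, 108.6]
ft_force: [-4.7, 0.5, 13.2]
gripper_width: 0.0259
```

```bash
python3 -m jog '[0,0,0.03,0,0, 0,0,0,0,0, 0,0,0,0,0, 0,0,0,0,0.1, 0,0,0.4,0,0.1, 0,0,0.8,0,0.1, 0,0,0.8,0,0.1, 0,0,0.8,0,0.1]'; python3 -m jog '[0,-0.4,0.8,0,1, 0,-0.4,0.6,0,1, 0,0,0,0,1, 0,0,0,0,1]'
python3 - <<'E'
from look import *
import pickle
s=manip.sense();print(s['t'],s['position'],s['tcp_rot'],s['ft_force'])
pickle.dump(cams.camera_params("wrist"),open("w13.pkl","wb"))
look("13",dict(wrist=(150,20,350,170),side=(270,190,400,310)),k=4)
E
```

```text
t: 18.87
position: [0.5703, -0.2476, 0.1673]
tcp_rot: [-180.0, -0.1, 108.6]
ft_force: [0.6, -0.4, -0.0]
gripper_width: 0.047
t: 19.2
position: [0.5712, -0.2812, 0.2237]
tcp_rot: [179.9, 0.1, 108.5]
ft_force: [-0.2, 1.0, -1.0]
gripper_width: 0.0852
19.2 [ 0.57115118 -0.28122633  0.22372895] [1.79892602e+02 1.25136705e-01 1.08476153e+02] [-0.19081533  1.01476427 -0.99492572]
```

View pics/wrist_13c.png

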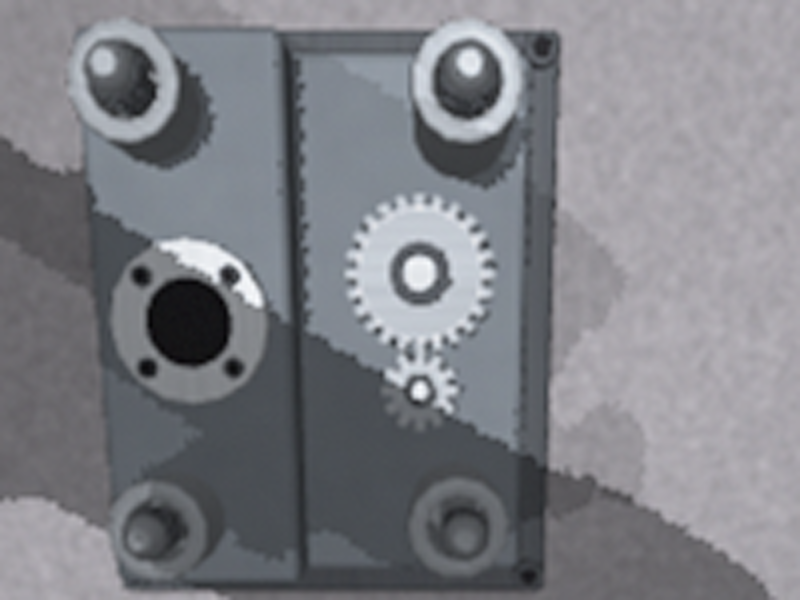

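View pics/side_13c.png

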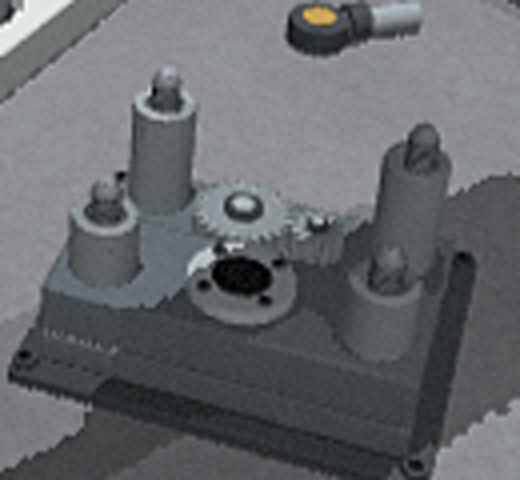

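```bash
python3 - <<'E'
from h import *
import pickle
p=pickle.load(open("w13.pkl","rb"))
px=lambda u,v:((u+.5)/4-.5+150,(v+.5)/4-.5+20)
O=[(p,np.array(a)/1000,b) for a,b in [((-42,55,92),px(102,60)),((42,55,92),px(470,60)),((-42,-55,92),px(146,536)),((42,-55,92),px(467,527)),((-42,55,76),px(124,82)),((42,55,76),px(467,82))]]
O2=O+[(p,np.array(a)/1000,b) for a,b in [((-42,-55,76),px(159,529)),((42,-55,76),px(458,527))]]
def f(q,O):
    c,s=np.cos(q[2]),np.sin(q[2]);r=[]
    for pp,a,b in O:
        r+=list(proj(pp,[q[0]+c*a[0]-s*a[1],q[1]+s*a[0]+c*a[1],a[2]+q[3]])[0]-b)
    return np.array(r)
for o in(O,O2):
    r=least_squares(f,[.514,-.209,.326,0],args=(o,),loss='soft_l1');print(r.x.round(4),np.degrees(r.x[2]));print(f(r.x,o).reshape(-1,2).round(1).tolist())
E
```

```text
[ 0.5151 -0.2101  0.3305 -0.0042] 18.9342218468934
[[1.1, 0.6], [-0.5, -0.2], [-0.2, -0.1], [0.0, 1.4], [0.2, -0.3], [-0.4, -1.1]]
[ 0.5151 -0.2104  0.328  -0.0038] 18.79291976461505
[[0.9, 0.6], [-0.5, 0.1], [-0.6, 0.0], [-0.2, 1.8], [0.1, -0.3], [-0.4, -0.8], [-0.1, -0.3], [1.5, -0.3]]
```

```bash
python3 -m jog '[0.08,0.77,0.35,0.1,1, 0.08,0.77,0.35,0.1,1, 0.08,0.77,0,0.1,1, 0.08,0.77,0,0.1,1, 0.08,0.77,0,0.1,1, 0.08,0.77,0,0.1,1, 0.08,0.77,0,0.1,1, 0.08,0.77,0,0.1,1]'; python3 -m jog '[0.08,0.77,0,0.1,1, 0.08,0.77,0,0.1,1, 0.08,0.77,0,0.1,1, 0.08,0.77,0,0.1,1, 0.08,0.77,0,0.1,1, 0.08,0.77,0,0.1,1, 0.08,0.77,0,0.1,1, 0.08,0.77,0,0.1,1]';  python3 -m jog '[0.08,0.77,0,0.1,1, 0.08,0.77,0,0.1,1, 0,0,-0.8,0,1,0,0,-0.4,0,1,0,0,0,0,1,0,0,0,0,1,0,0,0,0,1]'
python3 - <<'E'
from look import *
import pickle
s=manip.sense();print(s['t'],s['position'],s['tcp_rot'],s['ft_force'])
pickle.dump(cams.camera_params("wrist"),open("w14.pkl","wb"))
look("14",dict(wrist=(170,130,340,280)),k=4)
E
```

```text
t: 19.97
position: [0.5952, -0.031, 0.2489]
tcp_rot: [-179.9, -0.1, 113.5]
ft_force: [1.2, -0.0, 0.2]
gripper_width: 0.0856
t: 20.63
position: [0.6206, 0.2151, 0.2486]
tcp_rot: [-179.8, -0.0, 118.3]
ft_force: [1.0, -0.3, -0.8]
gripper_width: 0.0854
t: 21.22
position: [0.6282, 0.2747, 0.2029]
tcp_rot: [180.0, -0.0, 119.4]
ft_force: [-0.5, -0.3, 0.3]
gripper_width: 0.0855
21.2167 [0.62824871 0.27474908 0.20292828] [ 1.79999154e+02 -1.68792271e-02  1.19399707e+02] [-0.51913519 -0.30649932  0.28475014]
```

View pics/wrist_14.png

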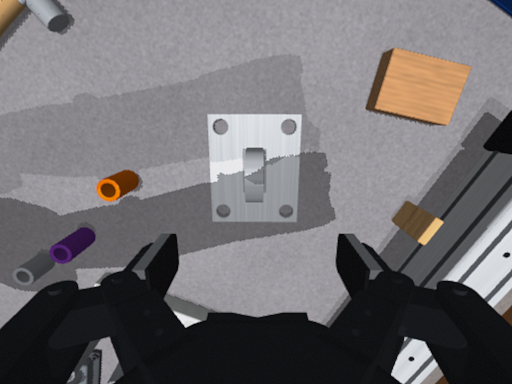

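```bash
python3 - <<'E'
from h import *
import pickle
im=cv2.imread("pics/wrist_14.png")
cv2.imwrite("pics/w14c.png",cv2.resize(im[108:228,200:310],None,fx=5,fy=5,interpolation=cv2.INTER_CUBIC))
E
```

```text
(no output)
```

View pics/w14c.png

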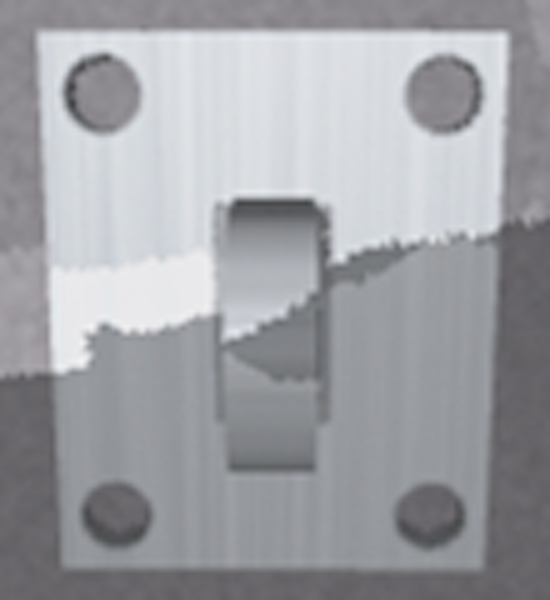

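```bash
python3 - <<'E'
from h import *
import pickle
p=pickle.load(open("w14.pkl","rb"))
px=lambda u,v:((u+.5)/5-.5+200,(v+.5)/5-.5+108)
O=[(p,np.array(a)/1000,b) for a,b in [((-42,55,10),px(104,92)),((42,55,10),px(444,93)),((-42,-55,10),px(117,514)),((42,-55,10),px(430,515))]]
def f(q,O):
    c,s=np.cos(q[2]),np.sin(q[2]);r=[]
    for pp,a,b in O:
        r+=list(proj(pp,[q[0]+c*a[0]-s*a[1],q[1]+s*a[0]+c*a[1],a[2]+q[3]])[0]-b)
    return np.array(r)
r=least_squares(f,[.628,.274,.51,0],args=(O,));print(r.x.round(4),np.degrees(r.x[2]));print(f(r.x,O).reshape(-1,2).round(1).tolist())
print(manip.sense()['position'])
E
```

```text
[ 0.6269  0.274   0.5093 -0.0013] 29.179056162753646
[[-0.2, 0.1], [0.2, 0.1], [0.0, -0.1], [0.0, -0.1]]
[0.62864467 0.27480129 0.20360171]
```

```bash
python3 -m jog '[-0.04,-0.02,-0.8,0,1, 0,0,-0.8,0,1, 0,0,-0.8,0,1, 0,0,-0.8,0,1, 0,0,-0.8,0,1, 0,0,-0.4,0,1, 0,0,0,0,1, 0,0,0,0,1]' 100; python3 -m jog '[0,0,0,0,-1, 0,0,0,0,-1, 0,0,0,0,-1, 0,0,0,0,-1, 0,0,0,0,-1, 0,0,0,0,-1, 0,0,0,0,-1, 0,0,0,0,-1]' 100
```

```text
t: 21.93
position: [0.6271, 0.2737, 0.0272]
tcp_rot: [180.0, -0.0, 119.4]
ft_force: [-0.5, 1.1, 0.2]
gripper_width: 0.0855
t: 22.6
position: [0.6269, 0.2738, 0.0274]
tcp_rot: [180.0, 0.0, 119.4]
ft_force: [-0.8, -2.6, 6.2]
gripper_width: 0.0189
```

```bash
python3 -m jog '[0,0,0.2,0,-1, 0,0,0.4,0,-1, 0,0,0.7,0,-1, 0,0,0.8,0,-1, 0,0,0.8,0,-1, 0,0,0.8,0,-1, 0,0,0.8,0,-1, 0,0,0.8,0,-1]' 100; python3 -m jog '[0,0,0,0,-1,0,0,0,0,-1,0,0,0,0,-1]'
python3 - <<'E'
from look import *
look("15",dict(side=(150,60,330,260),wrist=(130,80,390,290)),k=3)
E
```

```text
t: 23.27
position: [0.6257, 0.2732, 0.2394]
tcp_rot: [-179.9, -0.0, 119.4]
ft_force: [1.1, 0.4, -6.5]
gripper_width: 0.0191
t: 23.52
position: [0.6258, 0.2729, 0.2365]
tcp_rot: [-179.8, 0.0, 119.4]
ft_force: [0.2, 0.7, -7.5]
gripper_width: 0.0189
```

View pics/side_15c.png

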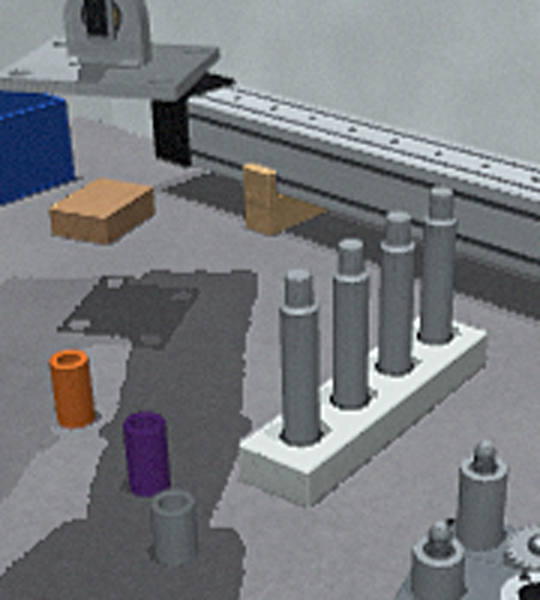

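View pics/wrist_15c.png

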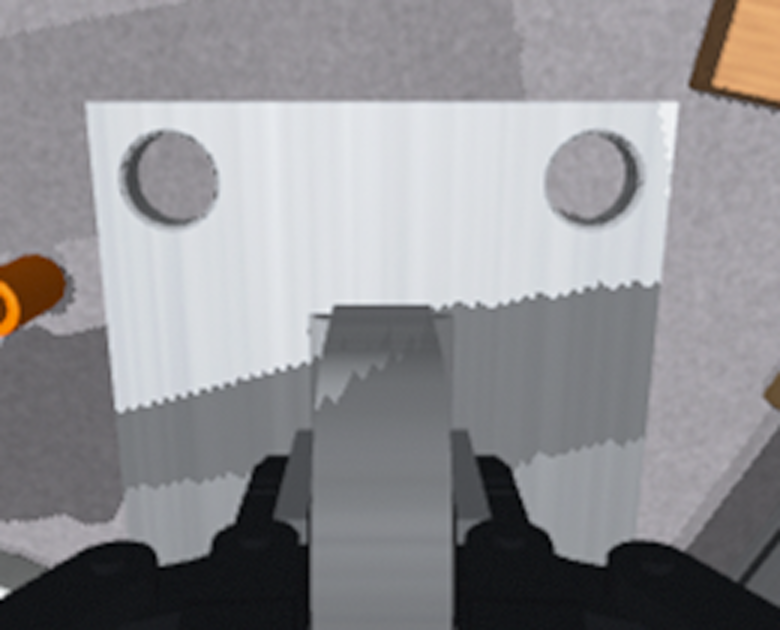

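```bash
python3 -m jog '[-0.1,-0.3,0,0,-1, -0.16,-0.6,0,-0.1,-1, -0.16,-0.7,0,-0.12,-1, -0.16,-0.7,0,-0.12,-1, -0.16,-0.7,0,-0.12,-1, -0.16,-0.7,0,-0.12,-1, -0.16,-0.7,0,-0.12,-1, -0.16,-0.7,0,-0.12,-1]' 100; python3 -m jog '[-0.16,-0.7,0,-0.12,-1, -0.16,-0.7,0,-0.12,-1, -0.16,-0.7,0,-0.12,-1, -0.16,-0.7,0,-0.12,-1, -0.16,-0.7,0,-0.12,-1, -0.16,-0.7,0,-0.12,-1, -0.16,-0.7,0,-0.12,-1, -0.16,-0.7,0,-0.12,-1]'; python3 -m jog '[-0.16,-0.67,0,-0.12,-1, -0.16,-0.5,0,-0.12,-1, -0.1,-0.2,0,0,-1, 0,0,0,0,-1, 0,0,0,0,-1]'
```

```text
t: 24.28
position: [0.5764, 0.0677, 0.2371]
tcp_rot: [-179.9, -0.0, 114.4]
ft_force: [0.5, -0.1, -7.3]
gripper_width: 0.0192
t: 24.95
position: [0.525, -0.1558, 0.2373]
tcp_rot: [-179.9, -0.1, 108.7]
ft_force: [0.9, 0.6, -7.6]
gripper_width: 0.0191
t: 25.37
position: [0.509, -0.2089, 0.2376]
tcp_rot: [-179.9, -0.1, 107.2]
ft_force: [0.8, 0.8, -6.7]
gripper_width: 0.0187
```

```bash
python3 -m jog '[0.06,0,0,0.12,-1, 0.06,-0.02,0,0.12,-1, 0,0,-0.6,0,-1, 0,0,-0.6,0,-1, 0,0,-0.6,0,-1, 0,0,0,0,-1, 0,0,0,0,-1, 0,0,0,0,-1]' 100
python3 - <<'E'
from look import *
import pickle
s=manip.sense();print(s['t'],s['position'],s['tcp_rot'],s['ft_force'])
pickle.dump(cams.camera_params("wrist"),open("w16.pkl","wb"))
look("16",dict(side=(250,130,420,310),wrist=(130,80,390,290)),k=3)
E
```

```text
t: 26.03
position: [0.5159, -0.2094, 0.1678]
tcp_rot: [179.9, 0.0, 108.8]
ft_force: [-0.2, -0.4, -6.7]
gripper_width: 0.0187
26.0333 [ 0.51592692 -0.20936953  0.16781696] [1.79909188e+02 3.91809288e-02 1.08795209e+02] [-0.16348266 -0.43589534 -6.72256115]
```

View pics/side_16c.png

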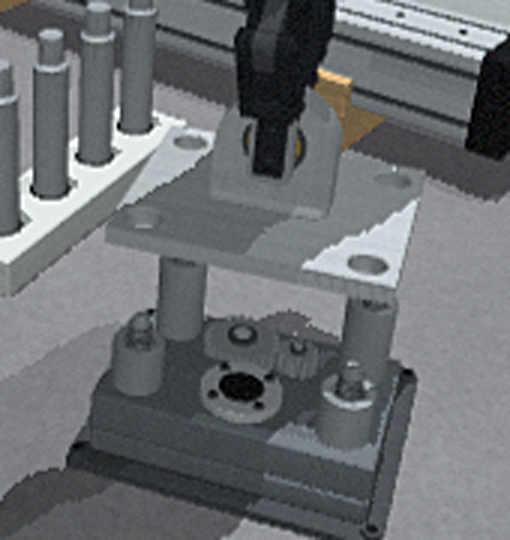

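View pics/wrist_16c.png

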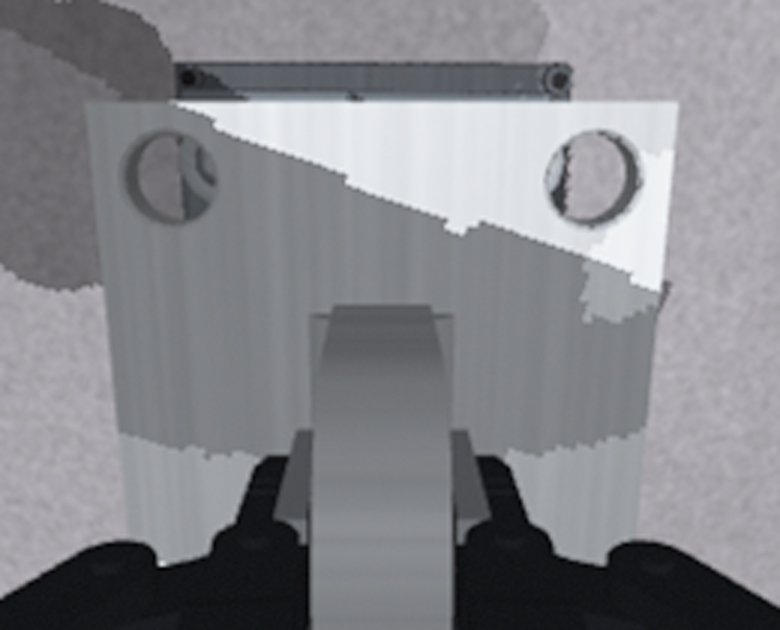

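```bash
python3 - <<'E'
from h import *
import pickle
p=pickle.load(open("w16.pkl","rb"))
px=lambda u,v:((u+.5)/3-.5+130,(v+.5)/3-.5+80)
T=np.array([.51593,-.20937,.16782]);y=np.radians(18.8)
j=np.array([np.cos(y),np.sin(y)]);e=np.array([-np.sin(y),np.cos(y)])
zt=T[2]-.0174
L,Rr=[ray(p,px(*c),zt)[:2] for c in ((168.5,178),(592.5,178))]
print('spacing',np.linalg.norm(Rr-L),'yaw',np.degrees(np.arctan2(*(Rr-L)[::-1])))
c=(L+Rr)/2-.055*e; print('plate centre',c,'rel TCP j,e',(c-T[:2])@j,(c-T[:2])@e)
S=[ray(p,px(*c),.008-.003)[:2] for c in ((188,77),(560,78))]
print('screws',S,np.linalg.norm(S[1]-S[0]),np.degrees(np.arctan2(*(S[1]-S[0])[::-1])),'mid',(S[0]+S[1])/2)
m=(S[0]+S[1])/2; print('block minus plate along j',(m-c)@j, 'screw mid e rel block', (m-np.array([.5145,-.210]))@e)
E
```

```text
spacing 0.08342570626110457 yaw 18.772006509722143
plate centre [ 0.5170675  -0.20824646] rel TCP j,e 0.0014388919529872589 0.0006970235418271968
screws [array([ 0.42575991, -0.15685604]), array([ 0.55390931, -0.11363273])] 0.13524246768345705 18.638655913503968 mid [ 0.48983461 -0.13524439]
block minus plate along j -0.0022539312974996315 screw mid e rel block 0.0787161553001221
```

```bash
python3 -m jog '[-0.045,-0.025,0,0,-1, 0,0,-0.3,0,-1, 0,0,-0.3,0,-1, 0,0,-0.2,0,-1, 0,0,0,0,-1, 0,0,0,0,-1, 0,0,0,0,-1, 0,0,0,0,-1]' 100
python3 - <<'E'
from look import *
import pickle
s=manip.sense();print(s['t'],s['position'],s['tcp_rot'],s['ft_force'])
pickle.dump(cams.camera_params("wrist"),open("w17.pkl","wb"))
look("17",dict(side=(270,160,400,310),wrist=(130,80,390,290),scene=(90,130,250,270)),k=4)
s=manip.sense();print(s['t'],s['position'])
E
```

```text
t: 26.8
position: [0.5135, -0.211, 0.1353]
tcp_rot: [179.9, 0.0, 108.7]
ft_force: [-0.1, 0.8, -7.6]
gripper_width: 0.0189
26.8 [ 0.51345978 -0.21096154  0.13531444] [1.79938722e+02 4.67409163e-02 1.08717705e+02] [-0.08049793  0.77499813 -7.5671482 ]
26.95 [ 0.51319198 -0.21093146  0.13501694]
```

View pics/side_17c.png

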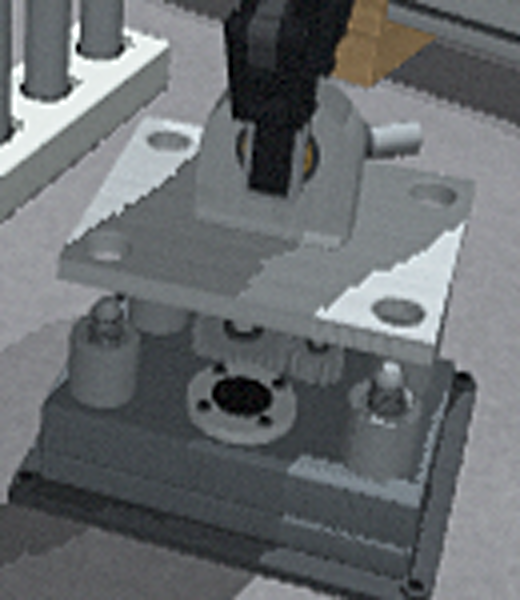

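View pics/scene_17c.png

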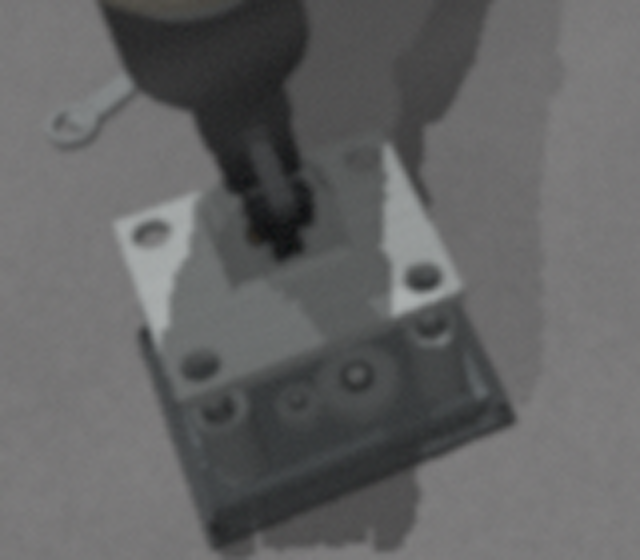

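View pics/wrist_17.png

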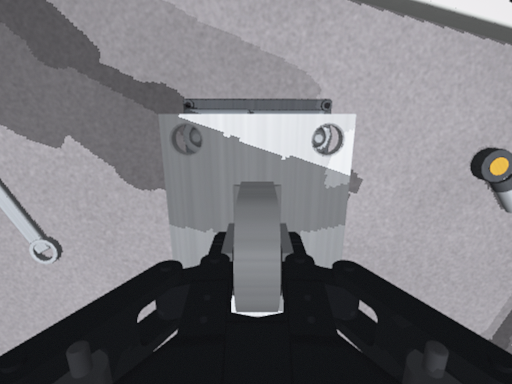

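```bash
python3 - <<'E'
from h import *
import pickle
P={c:cams.camera_params(c) for c in ["scene","side"]}
B=np.array([(-42,-55),(42,-55),(-42,55),(42,55)])/1000.
k=lambda x0,y0:(lambda u,v:((u+.5)/4-.5+x0,(v+.5)/4-.5+y0))
sc,sd=k(90,130),k(270,160)
Hs=[sc(151,234),sc(202,364),sc(360,158),sc(423,277)];Hd=[sd(399,312),sd(435,195),sd(110,249),sd(171,141)]
q=lambda u,v,x,y:(u/2.2+x,v/2.2+y)
Ts=[q(*c,100,130) for c in((71,147),(97,216),(182,106),(213,172))];Td=[q(*c,100,110) for c in((588,312),(607,246),(431,276),(465,218))]
def fit(o):
    def f(v):
        c,s=np.cos(v[2]),np.sin(v[2]);r=[]
        for cam,obs in o:
            for b,uv in zip(B,obs): r+=list(proj(P[cam],[v[0]+c*b[0]-s*b[1],v[1]+s*b[0]+c*b[1],v[3]])[0]-uv)
        return np.array(r)
    r=least_squares(f,[.514,-.21,.32,.1],loss='soft_l1');return r.x,f(r.x).reshape(-1,2)
for n,o in (("studs",[("scene",Ts),("side",Td)]),("plate",[("scene",Hs),("side",Hd)])):
    x,r=fit(o);print(n,x[:2].round(4),np.degrees(x[2]).round(2),x[3].round(4));print(r.round(1).tolist())
# wrist
p=pickle.load(open("w17.pkl","rb"))
E
```

```text
studs [ 0.5143 -0.2092] 18.48 0.0884
[[-0.5, -0.0], [-0.2, 0.7], [0.1, -0.2], [0.7, -0.6], [-0.3, 0.5], [-0.1, 0.3], [0.4, -0.0], [0.1, -0.7]]
plate [ 0.5127 -0.2103] 18.81 0.1166
[[0.1, 0.0], [-0.1, 0.0], [0.5, -0.2], [-0.0, -0.1], [0.5, 0.2], [-0.1, -0.1], [0.0, -0.3], [-0.1, 0.3]]
```

```bash
python3 - <<'E'
import cv2
im=cv2.imread("pics/wrist_17.png");cv2.imwrite("pics/w17c.png",cv2.resize(im[90:165,150:365],None,fx=3.7,fy=3.7,interpolation=cv2.INTER_CUBIC))
E
```

```text
(no output)
```

View pics/w17c.png

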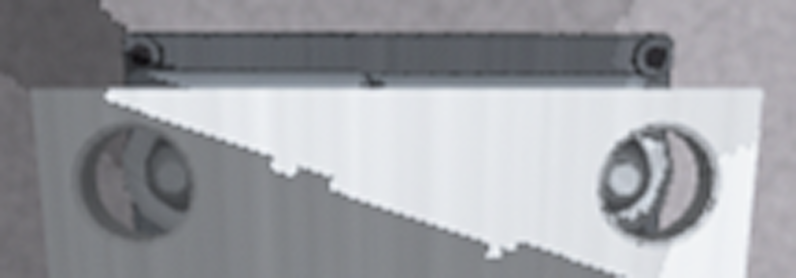

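```bash
python3 -m jog '[0.02,0.02,0,0,-1, 0,0,0,0,-1, 0,0,0,0,-1, 0,0,0,0,-1, 0,0,0,0,-1, 0,0,0,0,-1, 0,0,0,0,-1, 0,0,0,0,-1]' 100; python3 -m jog '[0,0,0,0,-1, 0,0,0,0,-1, 0,0,0,0,-1, 0,0,0,0,-1]'
python3 - <<'E'
from look import *
look("18",dict(side=(270,160,400,310)),k=4)
print(manip.sense()['joint_velocities'].round(2))
E
```

```text
t: 27.62
position: [0.5137, -0.2101, 0.1345]
tcp_rot: [-180.0, -0.0, 108.7]
ft_force: [0.2, -0.5, -7.0]
gripper_width: 0.0187
t: 27.95
position: [0.5137, -0.21, 0.1345]
tcp_rot: [180.0, 0.0, 108.7]
ft_force: [0.4, 0.2, -7.2]
gripper_width: 0.0187
[ 0.01  0.08 -0.06 -0.05  0.03 -0.04 -0.01]
```

View pics/side_18c.png

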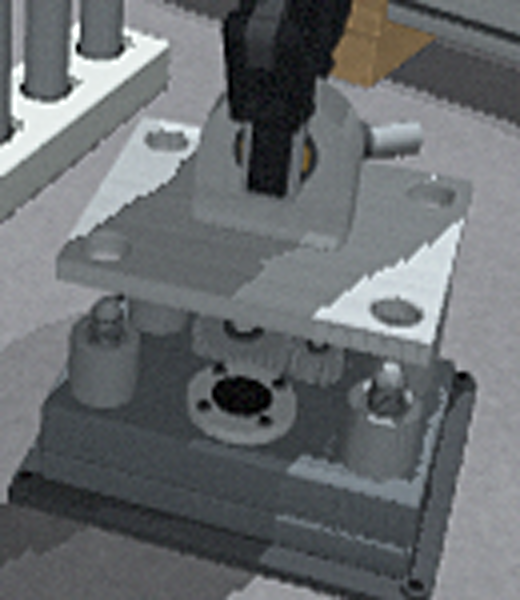

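The plate is level and still, clear above all four studs and bushes, and the arm has settled. Handing in.

```bash
python3 -c "
from workcell import manip
print(manip.sign_off())"
```

```text
the job is handed in; nothing more can be done
None
```

I set both bushes, brought the joint plate across, and handed the job in at about 28 s while still holding it above the studs; no verdict was reported.

- **Bushes:** the short one is down on the bare raised stud and the long one on the bare low stud, both released. The arm felt the floor at the expected heights, and the wrist and side views afterwards showed both seated and centred to within about 1.5 px. The fitted bushes looked in place, and I never went near the middle-length bush.
- **Plate:** held at 100 N and carried with its underside about 60 mm above the shaft tops. At the end it was level and still, turned to within about 0.3° of the block, with its underside about 15 mm above the stud tips. The wrist force was steady at about 7 N, in line with the plate's weight, so it was not touching anything.
- **Disagreement:** the wrist view put the plate centred within about 1 mm, while the scene and side cameras put it about 2 mm off; the limit is 6 mm. I nudged it just under 1 mm in each axis towards the latter, but did not re-measure the centring in numbers after that. The scene and side cameras also gave about 18 mm of clearance, against 15 mm from the arm's own position. Both are inside the 5 to 26 mm allowed.

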